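Nest the screening cans and lock the shield pot

TASK

Get the magnetic shielding pot ready for demagnetising: turn its lock collar fully open, lift the cover off and stand it on the bench, then stand all the loose screening cans in the pot, open end up and one inside the other from the largest to the smallest. Put the cover back so that it sits flat on the pot's rim and turn the collar clockwise to its locked stop. There may be two, three or four cans; leave the other things on the bench where they are.

Things in the scene. Friction and masses are not known exactly. Their poses are not given: they have to be found in the camera images.
- pot: heavy grey round pot, fixed to the bench; origin on its axis at bench level, z up. Plinth 196 mm across, its top 8 mm up; thick-walled drum 141 mm across whose flat rim is 58 mm above the bench. Turned by up to 0.2 rad either way from the bench's axes. Angles round the pot are counted from its own +x axis (away from the robot), counter-clockwise from above.
- pot_floor (a point): centre of the pot's flat floor, 10 mm above the bench, at the bottom of the mouth, which is a plain bore 80 mm across and 48 mm deep
- pot_rim (a point): centre of the pot's mouth, level with its flat rim. On the rim stand six steel guide blocks, 6.5 mm high, in three pairs; each pair leaves a gap for one lug of the cover, at 0, 120 and 240 degrees, with about 10 degrees of play each way.
- stop_open (a point): top of the steel end-stop pillar at 212 degrees, 92 mm from the pot's axis, 68 mm above the bench: the collar's arm rests near it when fully open
- stop_locked (a point): top of the like pillar at 148 degrees: the collar's arm rests near it when locked
- lock_collar (a joint): steel collar 160 mm across round the pot's top, its top edge 72 mm above the bench, turning on the pot's axis. 0 = fully open (handle at 205 degrees), 0.873 rad = locked (handle at 155 degrees); grows clockwise seen from above. Stays where left, friction 0.12 N m. Three lugs 67 to 72 mm above the bench reach in to 63 mm from the axis; above about 0.3 rad they bar the cover's lugs.
- collar_grip (a point): point in the collar's upright black handle, 95 mm from the pot's axis, 100 mm above the bench. The handle is 12 mm thick along its travel, 22 mm wide radially and rises from 66 to 112 mm above the bench; it turns with the collar. Take its direction as that from the pot's axis to this point (the axes of this point are not lined up with it).
- cover: loose aluminium bell-shaped cover, about 0.35 kg, 104 mm high, locked on the pot at the start; origin at the centre of its underside (on the rim when seated). Bell 98 mm across, inside 92 across and 68 high; flange 116 across, 6 thick, with three lugs 33 mm wide out to 69 mm from the axis at 0, 120 and 240 degrees from its +x. Goes on in any of three positions, 4 mm of play sideways.
- cover_grip (a point): in the black bar grip on top of the cover, 94 mm above its underside; the bar is 56 mm long along the cover's x axis, 16 mm thick along its y axis, and stands from 76 to 104 mm above the underside. The bench between the pot and its right-hand edge (0.3 m to the right of the robot) is free apart from the cans.
- can1: largest screening can, plain open steel, 67 mm outside diameter, 64 mm high; origin under its centre, z up. Like every can it has a 2.5 mm wall and a 13 mm thick black foot; the inner floor lies 16 mm above the underside, so a can inside another stands 16 mm higher than it, with 4 mm of play each way if it is the next size. May be absent.
- can2: second can, 54 mm outside diameter, 64 mm high, otherwise as the largest. May be absent. (Some cans stand on a brown board 3.5 mm thick that lies on the bench.)
- can3: third can, 41 mm outside diameter, 64 mm high, otherwise as the largest. May be absent.
- can4: smallest can, 28 mm outside diameter, 64 mm high, otherwise as the largest. May be absent.
- screw_jar: bystander: glass jar of screws with a metal lid, 56 mm across, 67 mm high; origin under its centre
- multimeter: bystander: pocket multimeter lying on its back, 138 x 70 x 39 mm, long along its x axis; origin under its centre
- side_cutters: bystander: side cutters with red handles lying flat, 150 x 44 x 11 mm, long along its x axis; origin under its centre

How it is judged:
On the way, in this order (a step that is already met when the one before it is completed fails the run):
1. the lock collar is turned fully open (value of joint lock_collar below 0.12 rad), for 0.2 s.
2. the cover is off the pot, standing upright on the bench and let go (horizontal distance between cover and pot above 0.14 m and height (world z) of cover below 0.02 m and angle between cover's own z axis and vertical below 0.15 rad and contact force between the fingers and cover below 0.5 N and linear speed of cover below 0.03 m/s), for 0.2 s.
3. all the cans on hand stand in the pot, open end up, each inside the next larger one, and are let go (horizontal distance between each of can1, can2, can3, can4 and pot below 0.03 m and angle between each of can1, can2, can3, can4's own z axis and vertical below 0.15 rad and height (world z) of can1 below 0.017 m and z of each of can2, can3, can4 in the frame of can1 above 0.012 m and horizontal distance between can2 and can1 below 0.007 m and horizontal distance between can3 and can1 below 0.0135 m and horizontal distance between can4 and can1 below 0.02 m and height (world z) of can2 below 0.033 m and z of each of can3, can4 in the frame of can2 above 0.012 m and horizontal distance between can3 and can2 below 0.007 m and horizontal distance between can4 and can2 below 0.0135 m and height (world z) of can3 below 0.049 m and z of can4 in the frame of can3 above 0.012 m and horizontal distance between can4 and can3 below 0.007 m and height (world z) of can4 below 0.065 m and linear speed of each of can1, can2, can3, can4 below 0.03 m/s and contact force between the fingers and can1 below 0.5 N and contact force between the fingers and can2 below 0.5 N and contact force between the fingers and can3 below 0.5 N and contact force between the fingers and can4 below 0.5 N), for 0.2 s.
4. the cover is back, flat on the pot's rim (horizontal distance between cover and pot below 0.008 m and z of cover in the frame of pot_rim below 0.004 m and angle between cover's own z axis and vertical below 0.04 rad), for 0.2 s.
At the end, for the whole second after the job is handed in: All the cans that are present stand upright in the pot, each inside the next larger one (resting on its floor within 7 mm); the cover lies flat on the rim (within 4 mm, centred within 8 mm) and the collar is turned to its locked stop (at least 0.79 of 0.873 rad); all is let go (all of step 4 and horizontal distance between each of can1, can2, can3, can4 and pot below 0.03 m and angle between each of can1, can2, can3, can4's own z axis and vertical below 0.15 rad and height (world z) of can1 below 0.017 m and z of each of can2, can3, can4 in the frame of can1 above 0.012 m and horizontal distance between can2 and can1 below 0.007 m and horizontal distance between can3 and can1 below 0.0135 m and horizontal distance between can4 and can1 below 0.02 m and height (world z) of can2 below 0.033 m and z of each of can3, can4 in the frame of can2 above 0.012 m and horizontal distance between can3 and can2 below 0.007 m and horizontal distance between can4 and can2 below 0.0135 m and height (world z) of can3 below 0.049 m and z of can4 in the frame of can3 above 0.012 m and horizontal distance between can4 and can3 below 0.007 m and height (world z) of can4 below 0.065 m and contact force between the fingers and can1 below 0.5 N and contact force between the fingers and can2 below 0.5 N and contact force between the fingers and can3 below 0.5 N and contact force between the fingers and can4 below 0.5 N and value of joint lock_collar above 0.79 rad); the robot touches nothing.
It fails at once if a bystander (jar, multimeter or cutters) is moved more than 4 cm or the jar is tipped over (distance of any of screw_jar, multimeter, side_cutters from where it was at the start of the episode above 0.04 m or angle between screw_jar's own z axis and vertical above 0.6 rad).
Of can1, can2, can3, can4 only 2 to 4 are there at a start; the rules pass over those that are not, and their reading is None.
At some moment in a run one of can1, can2, cover may be knocked a few centimetres aside while the robot is not near it.
It also fails if it takes over 210 s, if anything falls off the work surface, if the arm or the gripper's body presses on something with over 40 N, if the wrist force passes 120 N, or if a joint passes its speed limit or range.

ROBOT

A 7-joint arm with a two-finger parallel gripper is mounted at the origin on a cart in front of the work surface, level with it; the furniture and walls round the work are solid. World frame = base frame: x ahead of the robot, y to its left, z up, the work surface at z = 0. Lengths are in m, angles in rad, forces in N, time in s.
With the tool pointing down it reaches from about 0.4 to 0.85 m from the base axis. Payload 10.4 kg.
Tool frame: the origin (TCP) lies midway between the tips of the shut fingers; the grasp point (between the pads) lies 19 mm behind it (manip.tcp_to_grasp is the distance from the TCP to the grasp point, in m); x points along the fingers, y is the direction in which the jaws open and shut, and the axes are right-handed (so a half turn about x gives the same grasp; the last joint's range is limited). The gripper opens to 85 mm and grips with 20 to 120 N. Pads are 22 mm wide; open, the fingers measure 114 mm over their backs; the gripper's body (76 mm by 85 mm) begins 54 mm behind the grasp point. The pads swing forward as they close: fully open they stand 13 mm farther back than shut.
Start: joints at [1.275, 0.332, -0.065, 1.46, 0.022, 1.35, -0.088], TCP at [0.168, -0.602, 0.231] pointing down, gripper open.
Joint ranges: [-2.6, 2.6], [-0.5, 2.12], [-1.47, 1.34], [0.16, 2.42], [-1.27, 4.41], [0.06, 2.06], [-2.6, 2.6]. Speed limits (rad/s): [2.22, 2.22, 2.79, 2.79, 3.14, 3.14, 3.14].

INTERFACE

Orientations are given as a unit quaternion [x, y, z, w].
In Python, from workcell import monitor, viewer, manip gives the robot as it stands. The module is installed in compiled form; this text tells all that it offers.
- The arm moves only by the tool send_rows, never from a script. Its arguments are lists of equal length, an entry for each row: "grip": the closure in counts, from 0 (fully open) to 255 (shut); "offset": the shift along the tool's x, y, z in mm, a list of three; "twist": the turn about the tool's x in degrees. In form: {"grip": [grip, ...], "offset": [[tx, ty, tz], ...], "twist": [twist, ...]}. A call has exactly 5 rows; each row is the pose to reach, as a shift and turn from the pose commanded when the call began, along the tool's axes at that moment; what a row does not reach only later rows make up. A row lasts 1/12 s, in which the tool goes at most 41.7 mm and 7.16 degrees, less where a joint would pass 70% of its speed; a pose out of reach is approached as far as the arm can. A call with a gripper value outside its range is refused whole. The fingers move at their own pace and stop on an object; "newtons" is the grip in N (left out, the last holds). Time passes only in rows, so rows that repeat a pose let the fingers close, or fill a call up. It gives the time, the measured TCP pose, the force and the opening at its end, in the units of the state.
- monitor.get_obs(): the state, without advancing time (a new reading comes with each control period).
- viewer.camera(name): name is "scene" or "top" or "wrist"; returns (picture, depth): 480x640x3 uint8, blue, green, red; 480x640 float32, m along the optical axis (not along the pixel's ray), 0 where there is no reading.
- viewer.camera_model(name): a dict with "camera_matrix" (3x3 intrinsics, pixels), "R" (3x3) and "t" (3): a world point X has camera coordinates R X + t; the wrist camera has in their place "mount" (4x4, takes a point from camera to tool coordinates, whose origin is the TCP and whose axes are the tool frame's). Camera axes: x right, y down, z forward; pixel columns grow to the right and rows downward; lengths in m; the calibration is good to about 2 mm. The wrist camera is an equidistant fisheye: a pixel r from the principal point sees the ray r / f radians off the axis. A picture is of the moment at which its call begins: read the wrist's pose just before it. camera_model takes no time and is no camera call.
- manip.hand_in(): hands the job in, once; it reports no verdict.
Trained networks look in the newest picture that a camera, given by its name, has taken for a name from the list of things; names that differ only in an ending like _2 or _b are one class to them, and where a whole thing is asked for, a point or a joint stands for the part that bears it (a point fixed in the world has none). Each returns a list of dicts, best first, with "score" (0 to 1); they miss things now and then, are a little off and sometimes report something else, mostly with a low value. They report only what shows in the picture. A call takes as long as a camera call.
- viewer.recognise(target, camera): "box" ([left, top, width, height] in pixels, round what is visible of it).
- viewer.regions_of(target, camera): "region" (480x640 bool, what is visible of it) and "box" ([left, top, width, height] in pixels, round what is visible of it).
- viewer.spot_point(target, camera): "position" ([column, row] in pixels: a listed point, or the origin of a listed thing).
The state is a dict: "clock": time; "joint_pos": joint angles; "joint_velocities": joint speeds; "tau": joint torques, N m; "position": TCP position; "ee_rot": TCP orientation; "ft_force": force on the tool from outside, world axes, zero at the start; "torque": the same for the moment, N m; "grip_width": opening from 0.0 (shut) to 1.0 (fully open).
Only numpy, scipy, OpenCV 4.12 (cv2) and the standard library are available. Lean on these libraries where they do the work, as an engineer would, in place of code of your own. Each camera call takes 0.05 s, during which the arm holds its last target.

## Working session

There is one attempt and no reset: what is moved stays moved. The work goes in short steps, Python scripts to look and compute and a tool call to move; the robot and the scene stay as the last step left them, time stands still between calls to the robot, and variables do not carry over. Pictures are saved under pics/ and viewed, and the job is handed in when it is done.

Besides the shell and the picture viewer there is one more tool, called after ">>>" by a JSON object that holds its "name" and its "arguments". send_rows: Moves the arm, as the interface text tells. Its arguments: {"type":"object","properties":{"grip":{"type":"array","items":{"type":"number"}},"offset":{"type":"array","items":{"type":"array","items":{"type":"number"}}},"twist":{"type":"array","items":{"type":"number"}},"newtons":{"type":"number"}},"required":["grip","offset","twist"]}

```bash
ls; mkdir -p pics; cat > h.py <<'E'
import numpy as np, cv2
from scipy.spatial.transform import Rotation as Rn
from workcell import monitor, viewer, manip
def snap(name,fn):
    o=monitor.get_obs()
    p,d=viewer.camera(name)
    cv2.imwrite('pics/'+fn,p); np.savez_compressed('pics/'+fn+'.npz',d=d,pos=o['position'],q=o['ee_rot'])
    return p,d,o
def world(name,u,v,z,o=None):
    """pixel+depth -> world; u,v,z arrays"""
    m=viewer.camera_model(name);K=np.array(m['camera_matrix']);u=np.asarray(u,float);v=np.asarray(v,float);z=np.asarray(z,float)
    x=(u-K[0,2])/K[0,0];y=(v-K[1,2])/K[1,1]
    if name=='wrist':
        th=np.hypot(x,y);s=np.where(th>1e-9,np.tan(th)/np.maximum(th,1e-9),1)
        P=np.stack([x*s*z,y*s*z,z],-1)
        M=np.array(m['mount']);P=P@M[:3,:3].T+M[:3,3]
        return P@Rn.from_quat(o['ee_rot']).as_matrix().T+np.array(o['position'])
    P=np.stack([x*z,y*z,z],-1)
    return (P-np.array(m['t']))@np.array(m['R'])
def cloud(name,d,o=None):
    v,u=np.mgrid[0:480,0:640]
    return world(name,u,v,d,o)
def ray_at_z(name,u,v,h,o=None):
    a=world(name,u,v,0.5,o);b=world(name,u,v,1.0,o)
    t=(h-a[2])/(b[2]-a[2]);return a+t*(b-a)
E
python3 - <<'E'
from h import *
o=monitor.get_obs();print(o)
print(manip.tcp_to_grasp)
for n in ['scene','top','wrist']:
    m=viewer.camera_model(n);print(n,m)
    snap(n,n+'0.png')
    if n!='wrist':
      for t in ['pot','pot_rim','stop_open','stop_locked','collar_grip','cover','cover_grip','can1','can2','can3','can4','screw_jar','multimeter','side_cutters']:
        try:
            print(t,[(np.round(r['position']).tolist(),round(r['score'],2)) for r in viewer.spot_point(t,n)][:3],[(np.round(r['box']).tolist(),round(r['score'],2)) for r in viewer.recognise(t,n)][:3])
        except Exception as e: print(t,e)
print(monitor.get_obs()['clock'])
E
```

```text
pics
{'clock': 0.0, 'joint_pos': array([ 1.27542284,  0.33284711, -0.06470858,  1.46091743,  0.02158307,
        1.3498481 , -0.08852854]), 'joint_velocities': array([-0.0014625 , -0.001107  , -0.00066691,  0.00017661,  0.00220383,
       -0.00141097, -0.00029996]), 'tau': array([-2.46392701e-04, -6.25449228e+01,  4.90529963e-02, -3.91609168e+01,
        1.62002438e-02,  9.78086464e-03,  1.61318809e-06]), 'position': array([ 0.16829079, -0.60155546,  0.23054279]), 'ee_rot': array([-0.70046276, -0.09660208,  0.70061809, -0.09567787]), 'ft_force': array([0.05965687, 0.84952931, 0.43908773]), 'torque': array([ 0.03629822, -0.01528198, -0.01679084]), 'grip_width': 1.000751492062667}
0.0187
scene {'camera_matrix': array([[524.99697967,   0.        , 318.81213229],
       [  0.        , 524.99697967, 243.80318451],
       [  0.        ,   0.        ,   1.        ]]), 'R': array([[-0.49351561, -0.86973561,  0.00152105],
       [-0.3665723 ,  0.20641819, -0.90720245],
       [ 0.7887123 , -0.44827614, -0.42069159]]), 't': array([0.32351512, 0.26411739, 0.80608368])}
pot [([360.0, 311.0], 0.7
[... 3525 characters left out ...]
imeter [([318.0, 307.0], 0.77), ([232.0, 227.0], 0.31)] [([299.0, 277.0, 35.0, 64.0], 0.9)]
side_cutters [([234.0, 226.0], 0.94)] [([204.0, 204.0, 56.0, 51.0], 0.9)]
wrist {'camera_matrix': array([[371.64829954,   0.        , 321.28703708],
       [  0.        , 371.64829954, 237.97769451],
       [  0.        ,   0.        ,   1.        ]]), 'mount': array([[ 9.18780011e-04, -3.24237121e-01,  9.45975394e-01,
        -1.44510821e-01],
       [ 9.99999545e-01,  5.39920163e-04, -7.86191098e-04,
        -5.44659646e-04],
       [-2.55838851e-04,  9.45975686e-01,  3.24237469e-01,
        -8.23358244e-02],
       [ 0.00000000e+00,  0.00000000e+00,  0.00000000e+00,
         1.00000000e+00]])}
2.95
```

View pics/top0.png

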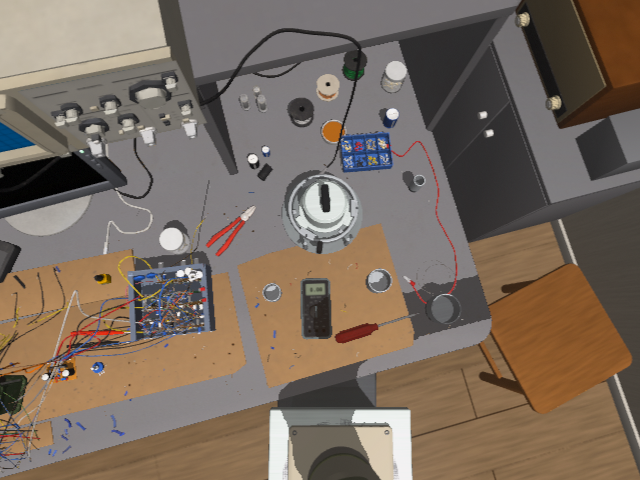

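View pics/scene0.png

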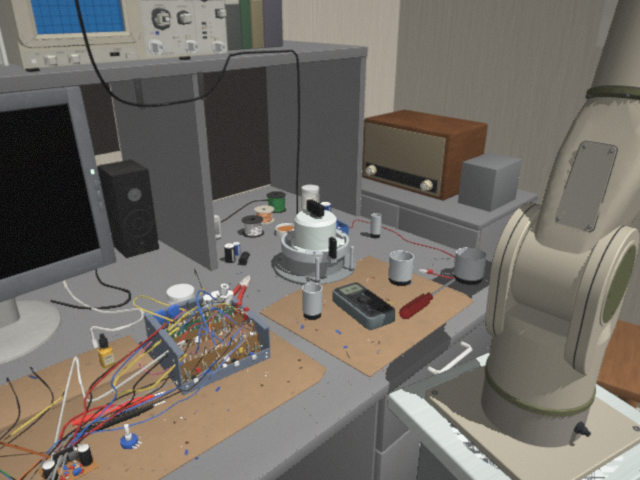

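View pics/wrist0.png

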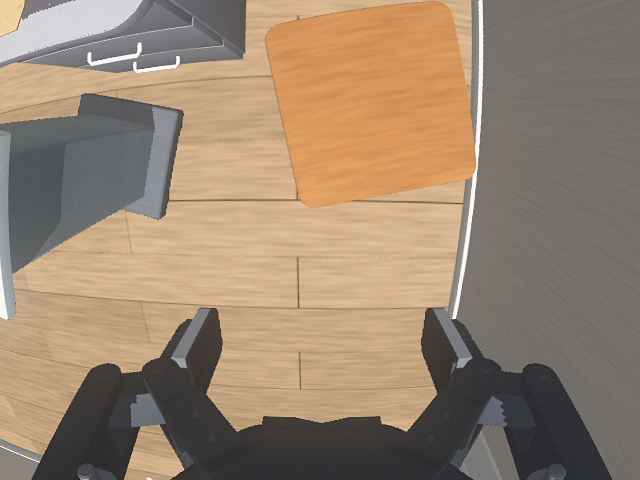

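```bash
cat >> h.py <<'E'
def fitc(P):
    A=np.c_[2*P[:,0],2*P[:,1],np.ones(len(P))];b=(P[:,:2]**2).sum(1)
    s=np.linalg.lstsq(A,b,rcond=None)[0];r=np.sqrt(s[2]+s[0]**2+s[1]**2);return s[0],s[1],r
def fitcr(P,n=4):
    # robust
    m=np.ones(len(P),bool)
    for _ in range(n):
        x,y,r=fitc(P[m]);e=abs(np.hypot(P[:,0]-x,P[:,1]-y)-r);m=e<max(2*np.median(e[m]),.0008)
    return x,y,r,m.sum()
E
python3 - <<'E'
from h import *
d=np.load('pics/top0.png.npz')['d'];C=cloud('top',d)
for u,v in [(440,309),(378,281),(272,292),(416,182)]:
    W=C[max(0,v-25):v+25,u-25:u+25].reshape(-1,3);W=W[~np.isnan(W[:,0])]
    h=W[:,2];print((u,v),'zmax',np.percentile(h,[50,90,98,100]).round(4), end=' ')
    top=np.percentile(h,99.5)
    R=W[(h>top-.006)&(h<top+.004)];print(len(R),np.round(fitcr(R),4), R[:,:2].min(0).round(3),R[:,:2].max(0).round(3))
W=C[165:265,270:370].reshape(-1,3)
for lo,hi in [(.05,.0605),(.062,.067),(.068,.076),(.09,.115),(.13,.137),(.15,.17)]:
    R=W[(W[:,2]>lo)&(W[:,2]<hi)];print(lo,hi,len(R),np.round(fitcr(R),4),R.mean(0).round(4),R.min(0).round(3),R.max(0).round(3))
R=W[(W[:,2]>.154)];print('bar',np.cov(R[:,:2].T),R[:,:2].mean(0))
w,V=np.linalg.eigh(np.cov(R[:,:2].T));print(V[:,1],np.degrees(np.arctan2(V[1,1],V[0,1])))
print(world('top',320,250,d[250,320]), [ray_at_z('top',u,v,.1).round(3) for u,v in[(321,247),(304,245)]])
E
```

```text
(440, 309) zmax [0.0015 0.0457 0.0644 1.1048] 17 [6.050e-02 1.390e-02 2.995e-01 1.700e+01] [0.352 0.081] [0.352 0.081]
(378, 281) zmax [0.0039 0.0231 0.0682 1.1048] 17 [6.050e-02 1.390e-02 2.995e-01 1.700e+01] [0.352 0.081] [0.352 0.081]
(272, 292) zmax [0.0041 0.0188 0.0665 1.1048] 63 [4.097e-01 1.585e-01 1.890e-02 4.500e+01] [0.389 0.138] [0.429 0.178]
(416, 182) zmax [5.0000e-04 5.4000e-03 6.0300e-02 1.1048e+00] 44 [ 6.706e-01 -1.797e-01  1.270e-02  2.800e+01] [ 0.657 -0.194] [ 0.684 -0.167]
0.05 0.0605 527 [6.048e-01 4.360e-02 6.590e-02 4.620e+02] [0.5867 0.0521 0.0573] [ 0.517 -0.024  0.05 ] [0.675 0.119 0.06 ]
0.062 0.067 501 [6.107e-01 4.240e-02 6.020e-02 3.370e+02] [0.5786 0.048  0.0644] [ 0.5   -0.025  0.062] [0.675 0.117 0.067]
0.068 0.076 854 [6.009e-01 4.500e-02 7.590e-02 5.910e+02] [0.5996 0.0454 0.0718] [ 0.496 -0.035  0.068] [0.681 0.123 0.076]
0.09 0.115 142 [5.391e-01 5.350e-02 3.490e-02 9.400e+01] [0.54   0.0522 0.1049] [ 0.496 -0.001  0.09 ] [0.595 0.091 0.115]
0.13 0.137 339 [6.024e-01 4.340e-02 3.550e-02 2.290e+02] [0.601  0.0435 0.1313] [0.557 0.    0.13 ] [0.648 0.085 0.137]
0.15 0.17 203 [6.023e-01 4.240e-02 1.740e-02 1.890e+02] [0.6018 0.043  0.1612] [0.575 0.034 0.152] [0.631 0.053 0.167]
bar [[ 0.00999561 -0.00146785]
 [-0.00146785  0.00024323]] [0.55345371 0.05025873]
[-0.98933205  0.14567804] 171.62345533744434
[0.49665515 0.05131279 0.11466847] [array([0.505, 0.049, 0.1  ]), array([0.51 , 0.086, 0.1  ])]
```

```bash
python3 - <<'E'
import cv2
a=cv2.imread('pics/top0.png')[160:270,255:475];cv2.imwrite('pics/t0z.png',cv2.resize(a,None,fx=3.5,fy=3.5,interpolation=cv2.INTER_CUBIC))
a=cv2.imread('pics/scene0.png')[180:330,260:500];cv2.imwrite('pics/s0z.png',cv2.resize(a,None,fx=3.3,fy=3.3,interpolation=cv2.INTER_CUBIC))
E
```

```text
(no output)
```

View pics/t0z.png

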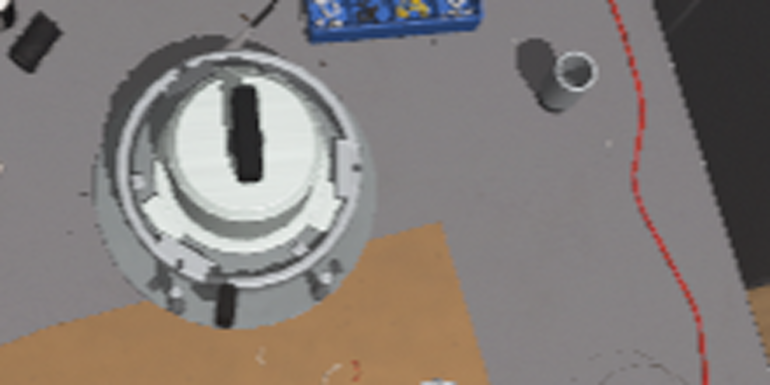

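View pics/s0z.png

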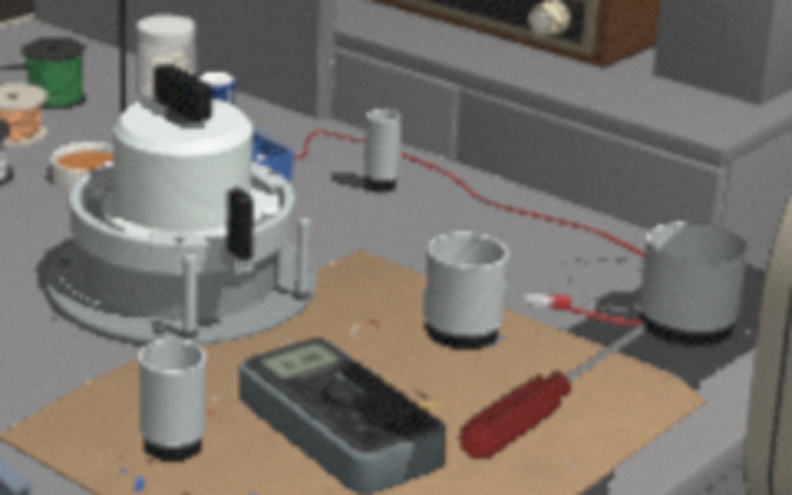

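```bash
python3 - <<'E'
from h import *
d=np.load('pics/top0.png.npz')['d'];C=cloud('top',d)
def show(n,R):
    print(n,len(R),np.median(R,0).round(4),R.min(0).round(4),R.max(0).round(4))
X,Y,Z=C[...,0],C[...,1],C[...,2]
bar=C[(Z>.156)&(Z<.17)&(X>.56)&(X<.65)&(abs(Y-.04)<.05)];show('bar',bar)
w,V=np.linalg.eigh(np.cov(bar[:,:2].T));print(np.degrees(np.arctan(V[1,1]/V[0,1])),np.sqrt(w*12))
hd=C[(Z>.106)&(Z<.118)&(X<.53)&(X>.46)&(abs(Y-.05)<.06)];show('handle',hd)
for z in (.068,):
  for uv in [(304,245),(347,240),(348,238)]: print(uv,ray_at_z('top',*uv,z).round(4))
for v in range(234,252): print(' '.join('%4d'%int(1000*Z[v,u]) for u in range(298,356,2)))
# collar top annulus
cx,cy=.601,.0445
r=np.hypot(X-cx,Y-cy)
col=C[(Z>.069)&(Z<.0755)&(r>.069)&(r<.084)]
for _ in range(5):
    print(len(col),np.round(fitcr(col),4))
    break
# bounding edges by angle
a=np.degrees(np.arctan2(col[:,1]-cy,col[:,0]-cx));rr=np.hypot(col[:,0]-cx,col[:,1]-cy)
print([ (int(k),round(rr[(a>=k)&(a<k+30)].min(),4),round(rr[(a>=k)&(a<k+30)].max(),4)) for k in range(-180,180,30) if ((a>=k)&(a<k+30)).any()])
# cover top disc z~.134
disc=C[(Z>.128)&(Z<.139)&(abs(X-.6)<.06)&(abs(Y-.044)<.06)];print('disc',disc.min(0),disc.max(0))
E
```

```text
bar 195 [0.6022 0.0426 0.1616] [0.5764 0.034  0.1562] [0.631  0.0511 0.1665]
5.242840862474062 [0.0158022  0.05463964]
handle 52 [0.5062 0.0535 0.1112] [0.4967 0.049  0.1065] [0.5176 0.0599 0.115 ]
(304, 245) [0.5146 0.086  0.068 ]
(347, 240) [ 0.5268 -0.0112  0.068 ]
(348, 238) [ 0.5314 -0.0135  0.068 ]
  11   64   69   74   71   70   73   73   71   58   58   57   57   59   57   63   57   57   57   57   60   72   73   72   10    8    4    8    7
  11   49   69   74   77   73   73   75   68   57   57   56   60   57   58   58   60   57   59   55   69   74   73   61   10    8   13   10   10
   9    8   57   72   72   68   75   73   72   61   57   58 1104   59   56   58   57   54   56   73   73   71   68    9    8    9   14   10    6
   6    9    8   67   71   71   72   72   68   60   55   57   58   54   56   56   57   53   70   75   71   69   54    6    9    6   12    5    6
   5    6    8   50   65   72   72   72   72   66   58   58   56   56   58   57   69   71   73   72   68   55   10    8   67   70    9    9    5
  11   13    7   11   48   64   66   72   76   76   73   73   70   71
[... 1796 characters left out ...]
   3    6    5    4
643 [6.011e-01 4.500e-02 7.600e-02 5.220e+02]
[(-180, np.float64(0.0722), np.float64(0.0789)), (-150, np.float64(0.0724), np.float64(0.0791)), (-120, np.float64(0.0694), np.float64(0.0793)), (-90, np.float64(0.0692), np.float64(0.0792)), (-60, np.float64(0.0727), np.float64(0.0797)), (-30, np.float64(0.0727), np.float64(0.0802)), (0, np.float64(0.0692), np.float64(0.0804)), (30, np.float64(0.069), np.float64(0.08)), (60, np.float64(0.0728), np.float64(0.08)), (90, np.float64(0.073), np.float64(0.0797)), (120, np.float64(0.0692), np.float64(0.0797)), (150, np.float64(0.0692), np.float64(0.0792))]
disc [ 0.55709089 -0.00212989  0.12800592] [0.6482536  0.08874631 0.13887907]
```

```bash
cat >> h.py <<'E'
def cans(d,cam='top',o=None,guess=None,verbose=True):
    C=cloud(cam,d,o);X,Y,Z=C[...,0],C[...,1],C[...,2];out={}
    for n,(gx,gy,R,b) in guess.items():
        m=(np.hypot(X-gx,Y-gy)<R+.025)&(abs(Z-.064-b)<.008)
        P=C[m]
        if len(P)<12: print(n,'few',len(P));continue
        best=None
        # fixed-radius ring search
        for dx in np.arange(-.03,.031,.001):
            for dy in np.arange(-.03,.031,.001):
                e=abs(np.hypot(P[:,0]-gx-dx,P[:,1]-gy-dy)-(R-.00125));s=(np.exp(-(e/.0025)**2)).sum()
                if best is None or s>best[0]: best=(s,gx+dx,gy+dy)
        out[n]=best
        if verbose: print(n,len(P),np.round(best,4),'free fit',np.round(fitcr(P),4))
    return out
def plan(x,y,z,yaw=None,o=None):
    """print rows offset to reach. yaw = world angle(deg) of tool y axis (mod 180)"""
    o=o or monitor.get_obs();R=Rn.from_quat(o['ee_rot']).as_matrix();p=np.array(o['position'])
    off=R.T@(np.array([x,y,z])-p)*1000
    cur=np.degrees(np.arctan2(R[1,1],R[0,1]))
    tw=0
    if yaw is not None:
        dy=(yaw-cur+90)%180-90; tw=-dy   # tool x points down: +twist about x = cw seen from above
    print('t=%.2f pos %s yaw %.1f tilt %.2fdeg | offset %s twist %.1f | grip %.3f F %s'%(o['clock'],p.round(4),cur,np.degrees(np.arccos(-R[2,0])),off.round(1),tw,o['grip_width'],np.round(o['ft_force'],1)))
    return off,tw
E
python3 - <<'E'
from h import *
d=np.load('pics/top0.png.npz')['d']
for n,u,v,b in [('can1',444,308,0),('can2',378,281,.0035),('can3',272,292,.0035),('can4',419,180,0)]:
    print(n,ray_at_z('top',u,v,.064).round(3))
G={n:(*ray_at_z('top',u,v,.064)[:2],R,b) for n,u,v,b,R in [('can1',444,308,0,.0335),('can2',378,281,.0035,.027),('can3',272,292,.0035,.0205),('can4',419,180,0,.014)]}
cans(d,guess=G)
R=Rn.from_quat(monitor.get_obs()['ee_rot']).as_matrix();print(R.round(3))
plan(.50,.09,.2,95)
E
```

```text
can1 [ 0.376 -0.227  0.064]
can2 [ 0.435 -0.081  0.064]
can3 [0.409 0.156 0.064]
can4 [ 0.671 -0.181  0.064]
can1 146 [124.544    0.3746  -0.2299] free fit [ 3.750e-01 -2.292e-01  3.210e-02  1.040e+02]
can2 105 [ 9.123e+01  4.368e-01 -8.250e-02] free fit [ 4.369e-01 -8.210e-02  2.540e-02  8.700e+01]
can3 72 [63.3527  0.4091  0.158 ] free fit [4.094e-01 1.582e-01 1.890e-02 7.200e+01]
can4 58 [49.4629  0.6711 -0.1793] free fit [ 6.705e-01 -1.796e-01  1.280e-02  3.600e+01]
[[ 0.     0.269 -0.963]
 [-0.    -0.963 -0.269]
 [-1.     0.    -0.   ]]
t=2.95 pos [ 0.1684 -0.6019  0.2314] yaw -74.4 tilt 0.01deg | offset [  31.3 -577.  -505.7] twist 10.6 | grip 0.998 F [ 0.6  0.1 -0.2]
```

>>> {"name": "send_rows", "arguments": {"grip": [255,255,255,255,255], "offset": [[0,-30,-27],[0,-60,-54],[0,-90,-81],[0,-120,-108],[0,-150,-135]], "twist": [2,4,6,8,10.6], "newtons": 40}}

```text
clock: 3.37
position: [0.2585, -0.4193, 0.2314]
ee_rot: [0.706, 0.03, -0.706, 0.031]
ft_force: [1.2, -0.0, 1.0]
grip_width: 0.302
```

```bash
python3 -c "
from h import *
plan(.503,.095,.2,95);print(monitor.get_obs()['joint_pos'].round(2))"
```

```text
t=3.37 pos [ 0.2585 -0.4193  0.2314] yaw -85.1 tilt 0.03deg | offset [  31.1 -491.4 -287.8] twist -0.1 | grip 0.302 F [ 1.2 -0.   1. ]
[ 1.1   0.05 -0.18  1.79  0.01  1.3  -0.57]
```

>>> {"name": "send_rows", "arguments": {"grip": [255,255,255,255,255], "offset": [[0,-34,-20],[0,-68,-40],[0,-102,-60],[0,-136,-80],[0,-170,-100]], "twist": [0,0,0,0,0]}}

```text
clock: 3.78
position: [0.3431, -0.2412, 0.2316]
ee_rot: [0.707, 0.031, -0.706, 0.031]
ft_force: [1.1, -0.6, 0.2]
grip_width: 0.004
```

>>> {"name": "send_rows", "arguments": {"grip": [255,255,255,255,255], "offset": [[0,-34,-20],[0,-68,-40],[0,-102,-60],[0,-136,-80],[0,-170,-100]], "twist": [0,0,0,0,0]}}

```text
clock: 4.2
position: [0.4279, -0.0629, 0.2317]
ee_rot: [0.707, 0.031, -0.706, 0.031]
ft_force: [0.7, 0.0, -0.1]
grip_width: 0.0
```

```bash
python3 -c "
from h import *
plan(.503,.095,.2,95);print(monitor.get_obs()['joint_pos'].round(2))"
```

```text
t=4.20 pos [ 0.4279 -0.0629  0.2317] yaw -85.0 tilt 0.08deg | offset [  31.7 -150.8  -88.6] twist 0.0 | grip 0.000 F [ 0.7  0.  -0.1]
[ 0.73 -0.08 -0.65  1.9  -0.05  1.3  -1.39]
```

>>> {"name": "send_rows", "arguments": {"grip": [255,255,255,255,255], "offset": [[0,-34,-20],[0,-68,-40],[0,-102,-60],[16,-136,-80],[32,-151,-89]], "twist": [0,0,0,0,0]}}

```text
clock: 4.62
position: [0.5044, 0.0984, 0.2001]
ee_rot: [0.708, 0.033, -0.705, 0.031]
ft_force: [0.2, 0.3, 0.5]
grip_width: -0.001
```

```bash
python3 -c "
from h import *
plan(.503,.092,.09,95);print(monitor.get_obs()['joint_pos'].round(2))
snap('wrist','w1.png')
snap('top','top1.png')"
```

```text
t=4.62 pos [0.5044 0.0984 0.2001] yaw -84.8 tilt 0.24deg | offset [110.1   6.5   2.4] twist 0.2 | grip -0.001 F [0.2 0.3 0.5]
[ 0.49  0.19 -0.84  1.76  0.15  1.25 -1.87]
```

View pics/w1.png

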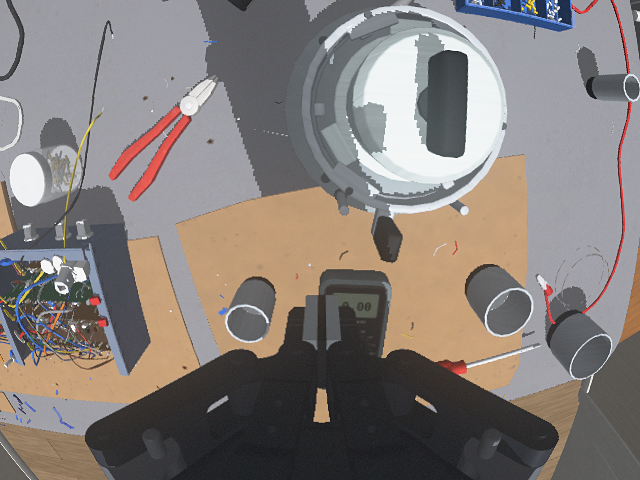

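View pics/top1.png

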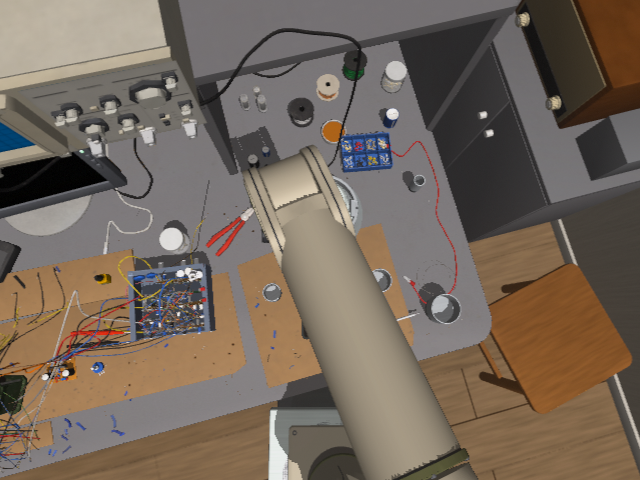

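>>> {"name": "send_rows", "arguments": {"grip": [255,255,255,255,255], "offset": [[30,2,0],[60,4,1],[90,6,2],[110,6,2],[110,6,2]], "twist": [0,0,0,0,0]}}

```text
clock: 5.13
position: [0.499, 0.0855, 0.086]
ee_rot: [-0.704, -0.03, 0.709, -0.031]
ft_force: [-0.8, -0.5, -0.3]
grip_width: 0.001
```

```bash
python3 -c "
from h import *
plan(.505,.06,.09,95)
p,d,o=snap('wrist','w2.png')
plan(.519,.03,.09,95)"
```

```text
t=5.13 pos [0.499  0.0855 0.086 ] yaw -85.0 tilt 0.34deg | offset [-4.1 25.9 -3.8] twist -0.0 | grip 0.001 F [-0.8 -0.5 -0.3]
t=5.18 pos [0.5003 0.0862 0.0884] yaw -85.0 tilt 0.18deg | offset [ -1.7  57.6 -13.8] twist -0.0 | grip 0.000 F [0.5 0.5 0.7]
```

View pics/w2.png

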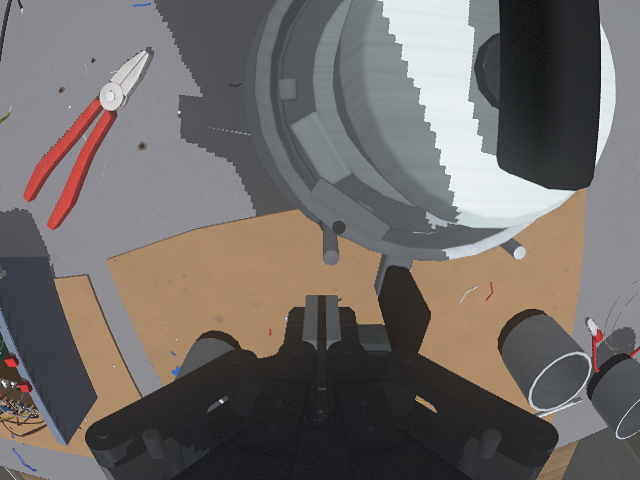

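>>> {"name": "send_rows", "arguments": {"grip": [255,255,255,255,255], "offset": [[-2,12,-4],[-2,24,-5],[-2,36,-6],[-2,46,-8],[-2,54,-12]], "twist": [0,0,0,0,0]}}

```text
clock: 5.6
position: [0.5182, 0.033, 0.0921]
ee_rot: [0.707, 0.03, -0.706, 0.031]
ft_force: [-2.4, 2.2, 0.4]
grip_width: 0.002
```

```bash
python3 -c "
from h import *
p,d,o=snap('wrist','w3.png')
plan(.523,.01,.09,95)"
```

```text
t=5.65 pos [0.5194 0.0312 0.0919] yaw -85.1 tilt 0.11deg | offset [ 1.9 21.4 -1.8] twist -0.1 | grip -0.000 F [ 0.3 -1.5  0.5]
```

View pics/w3.png

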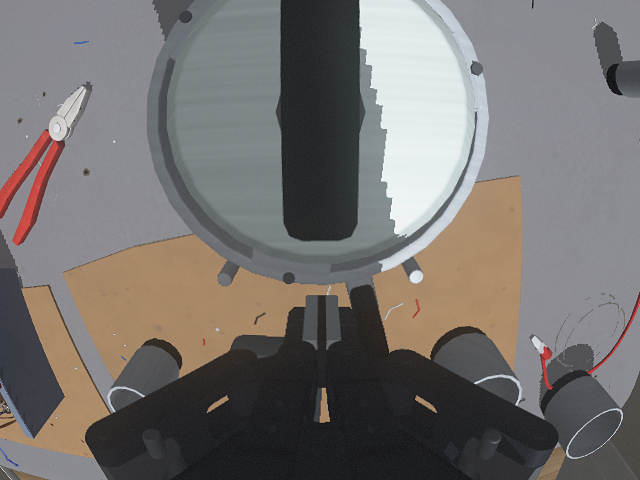

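>>> {"name": "send_rows", "arguments": {"grip": [255,255,255,255,255], "offset": [[2,7,0],[2,14,-1],[2,20,-3],[2,24,-4],[2,26,-4]], "twist": [0,0,0,0,0]}}

```text
clock: 6.07
position: [0.5232, 0.0162, 0.0896]
ee_rot: [-0.706, -0.036, 0.707, -0.03]
ft_force: [-8.9, 31.0, 6.8]
grip_width: -0.004
```

```bash
python3 -c "
from h import *
p,d,o=snap('wrist','w4.png')
plan(.523,.01,.09,95)"
```

```text
t=6.12 pos [0.5231 0.0163 0.0895] yaw -84.6 tilt 0.50deg | offset [-0.5  6.3  0.7] twist 0.4 | grip -0.001 F [-7.3 26.1  6. ]
```

View pics/w4.png

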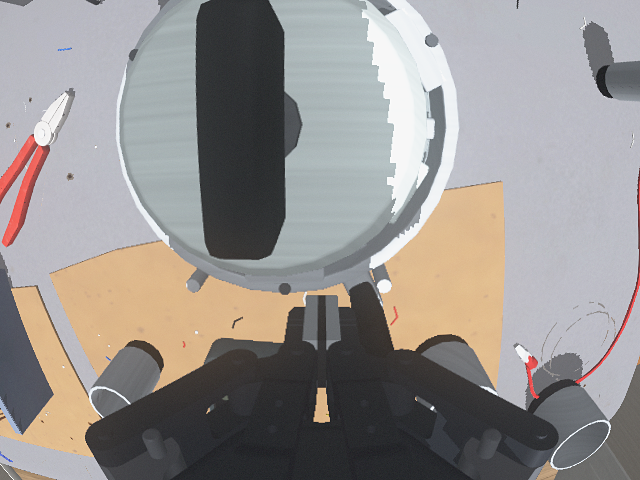

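>>> {"name": "send_rows", "arguments": {"grip": [255,255,255,255,255], "offset": [[0,-14,0],[-30,-14,0],[-70,-14,0],[-110,-14,0],[-120,-14,0]], "twist": [0,0,0,0,0]}}

```text
clock: 6.53
position: [0.5255, 0.0229, 0.2152]
ee_rot: [0.709, 0.031, -0.704, 0.032]
ft_force: [0.3, 0.4, -0.1]
grip_width: 0.002
```

```bash
python3 -c "
from h import *
plan(.602,.0426,.215,95.2)"
```

```text
t=6.53 pos [0.5255 0.0229 0.2152] yaw -85.0 tilt 0.43deg | offset [  0.7 -12.9 -78. ] twist -0.2 | grip 0.002 F [ 0.3  0.4 -0.1]
```

>>> {"name": "send_rows", "arguments": {"grip": [60,60,60,60,60], "offset": [[0,-7,-40],[0,-13,-78],[0,-13,-78],[0,-13,-78],[0,-13,-78]], "twist": [0,0,0,0,0]}}

```text
clock: 6.95
position: [0.5994, 0.0425, 0.2087]
ee_rot: [-0.706, -0.031, 0.707, -0.031]
ft_force: [0.2, -0.3, 1.4]
grip_width: 0.707
```

```bash
python3 -c "
from h import *
p,d,o=snap('wrist','w5.png')
plan(.602,.0426,.141,95.2,o)
C=cloud('wrist',d,o);Z=C[...,2]
m=(Z>.154)&(Z<.168)&(np.hypot(C[...,0]-.602,C[...,1]-.043)<.045)
P=C[m];print(len(P),np.median(P,0),P.min(0),P.max(0));w,V=np.linalg.eigh(np.cov(P[:,:2].T));print(np.degrees(np.arctan(V[1,1]/V[0,1])),np.sqrt(w*12))"
```

```text
t=6.95 pos [0.5994 0.0425 0.2087] yaw -85.0 tilt 0.06deg | offset [67.7  0.1 -2.7] twist -0.2 | grip 0.707 F [ 0.2 -0.3  1.4]
2606 [0.60547051 0.04140127 0.16351071] [0.57428358 0.03123284 0.15401251] [0.62989526 0.05088738 0.16588553]
5.2312579555789664 [0.01535208 0.05515992]
```

View pics/w5.png

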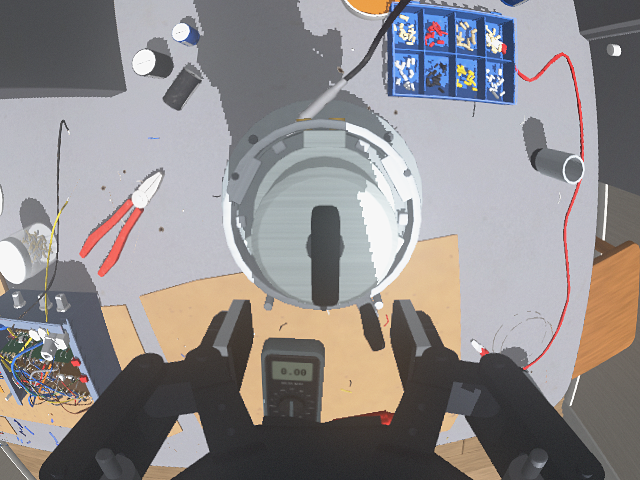

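>>> {"name": "send_rows", "arguments": {"grip": [60,60,60,60,60], "offset": [[20,0,-3],[40,0,-3],[60,1,-3],[68,1,-3],[68,1,-3]], "twist": [0,0,0,0,0]}}

```text
clock: 7.42
position: [0.6013, 0.041, 0.1401]
ee_rot: [-0.706, -0.03, 0.707, -0.031]
ft_force: [0.0, 1.1, 0.1]
grip_width: 0.764
```

>>> {"name": "send_rows", "arguments": {"grip": [255,255,255,255,255], "offset": [[0,0,0],[0,0,0],[0,0,0],[0,0,0],[0,0,0]], "twist": [0,0,0,0,0], "newtons": 60}}

```text
clock: 7.83
position: [0.6032, 0.0417, 0.1422]
ee_rot: [0.707, 0.031, -0.706, 0.031]
ft_force: [-0.9, -1.5, 4.6]
grip_width: 0.172
```

>>> {"name": "send_rows", "arguments": {"grip": [255,255,255,255,255], "offset": [[0,0,0],[-5,0,0],[-12,0,0],[-20,0,0],[-30,0,0]], "twist": [0,0,0,0,0]}}

```text
clock: 8.25
position: [0.6024, 0.042, 0.1717]
ee_rot: [-0.706, -0.031, 0.707, -0.031]
ft_force: [-0.8, 0.3, -2.3]
grip_width: 0.172
```

```bash
python3 -c "
from h import *
snap('wrist','w6.png');snap('scene','s6.png')
plan(.602,.0426,.141,95.2)"
```

```text
t=8.35 pos [0.6037 0.0423 0.1735] yaw -85.0 tilt 0.17deg | offset [32.5 -0.4  1.8] twist -0.2 | grip 0.171 F [-0.2  0.3 -2.5]
```

View pics/s6.png

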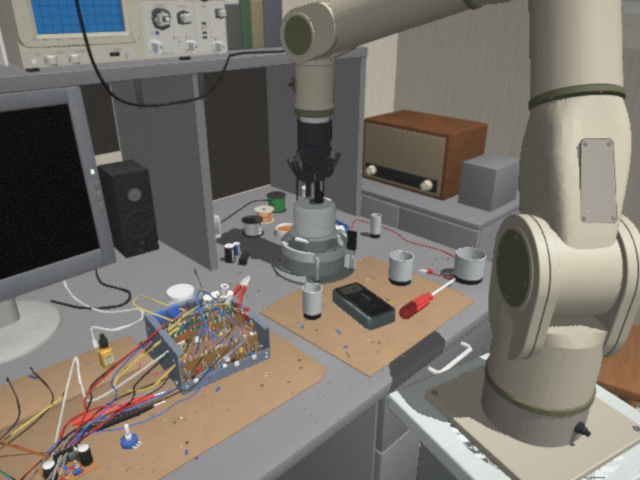

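>>> {"name": "send_rows", "arguments": {"grip": [255,255,255,255,255], "offset": [[-20,0,0],[-40,0,0],[-55,10,2],[-55,40,6],[-55,70,10]], "twist": [0,0,0,0,0]}}

```text
clock: 8.77
position: [0.5993, -0.0276, 0.2277]
ee_rot: [0.707, 0.032, -0.706, 0.032]
ft_force: [1.0, -0.5, -4.2]
grip_width: 0.171
```

```bash
python3 -c "
from h import *
snap('wrist','w7.png')
plan(.55,-.165,.225,95.2)"
```

```text
t=8.82 pos [ 0.599  -0.0375  0.2265] yaw -85.3 tilt 0.25deg | offset [  2.  123.1  59.2] twist -0.5 | grip 0.171 F [ 1.7 -8.4 -2.7]
```

View pics/w7.png

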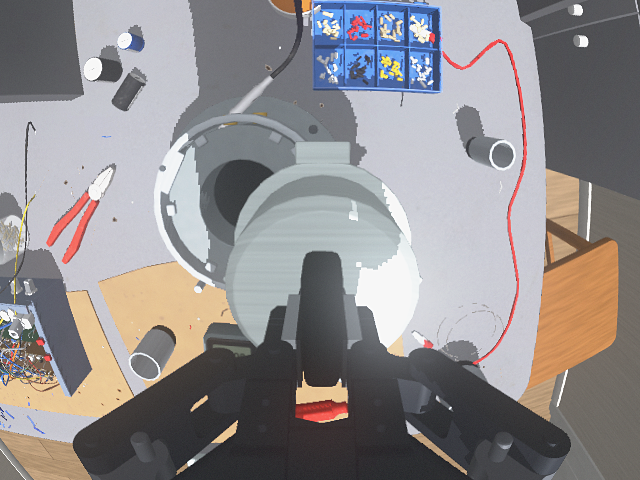

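>>> {"name": "send_rows", "arguments": {"grip": [255,255,255,255,255], "offset": [[0,30,14],[0,60,29],[0,90,43],[0,123,59],[40,123,59]], "twist": [0,0,0,0,0]}}

```text
clock: 9.23
position: [0.5522, -0.1661, 0.1922]
ee_rot: [0.71, 0.024, -0.704, 0.03]
ft_force: [1.8, -1.7, -2.7]
grip_width: 0.169
```

```bash
python3 -c "
from h import *
snap('wrist','w8.png')
plan(.55,-.165,.090,95.2)"
```

```text
t=9.28 pos [ 0.548  -0.1614  0.1803] yaw -85.4 tilt 0.22deg | offset [90.3  3.6 -2. ] twist -0.6 | grip 0.176 F [ -3.1   1.8 -12.2]
```

>>> {"name": "send_rows", "arguments": {"grip": [255,255,255,255,255], "offset": [[30,2,-1],[60,4,-2],[80,4,-2],[88,4,-2],[92,4,-2]], "twist": [0,0,0,0,0]}}

```text
clock: 9.7
position: [0.5527, -0.1596, 0.0933]
ee_rot: [-0.706, -0.032, 0.707, -0.031]
ft_force: [-0.4, -0.1, -2.5]
grip_width: 0.171
```

>>> {"name": "send_rows", "arguments": {"grip": [255,255,255,255,255], "offset": [[1,0,0],[2,0,0],[3,0,0],[4,0,0],[4,0,0]], "twist": [0,0,0,0,0]}}

```text
clock: 10.12
position: [0.5536, -0.1603, 0.0909]
ee_rot: [0.707, 0.031, -0.706, 0.031]
ft_force: [-0.7, -0.8, -3.1]
grip_width: 0.17
```

>>> {"name": "send_rows", "arguments": {"grip": [255,255,255,255,255], "offset": [[2,0,0],[3,0,0],[4,0,0],[5,0,0],[6,0,0]], "twist": [0,0,0,0,0]}}

```text
clock: 10.53
position: [0.555, -0.1614, 0.0866]
ee_rot: [0.708, 0.03, -0.705, 0.032]
ft_force: [-0.8, -4.3, 16.6]
grip_width: 0.171
```

```bash
python3 -c "
from h import *
plan(.55,-.165,.084,95.2)"
```

```text
t=10.53 pos [ 0.555  -0.1614  0.0866] yaw -85.0 tilt 0.25deg | offset [2.6 3.1 5.3] twist -0.2 | grip 0.171 F [-0.8 -4.3 16.6]
```

>>> {"name": "send_rows", "arguments": {"grip": [80,80,80,80,80], "offset": [[0,0,0],[0,0,0],[0,0,0],[0,0,0],[0,0,0]], "twist": [0,0,0,0,0]}}

```text
clock: 10.95
position: [0.5532, -0.16, 0.0842]
ee_rot: [-0.706, -0.031, 0.707, -0.031]
ft_force: [1.3, -0.2, -0.6]
grip_width: 0.685
```

>>> {"name": "send_rows", "arguments": {"grip": [80,80,0,0,0], "offset": [[-20,0,0],[-60,0,0],[-100,0,0],[-135,0,0],[-135,0,0]], "twist": [0,0,0,0,0]}}

```text
clock: 11.37
position: [0.5563, -0.1602, 0.2268]
ee_rot: [0.71, 0.03, -0.703, 0.032]
ft_force: [-0.1, 0.3, 0.1]
grip_width: 0.999
```

```bash
python3 -c "
from h import *
p,d,o=snap('wrist','w9.png');snap('scene','s9.png')
plan(.3746,-.23,.2)
p,d,o=snap('top','top9.png')
C=cloud('top',d)
G={'can1':(.3746,-.23,.0335,0),'can2':(.4368,-.082,.027,.0035),'can3':(.409,.158,.0205,.0035),'can4':(.671,-.179,.014,0)}
cans(d,guess=G)
"
```

```text
t=11.47 pos [ 0.5539 -0.1602  0.2208] yaw -85.0 tilt 0.16deg | offset [ 20.4  53.7 184.8] twist 0.0 | grip 0.998 F [-0.8  0.1 -0.9]
can1 155 [134.3633   0.3756  -0.229 ] free fit [ 3.749e-01 -2.293e-01  3.200e-02  1.070e+02]
can2 104 [ 9.10288e+01  4.36800e-01 -8.20000e-02] free fit [ 4.368e-01 -8.210e-02  2.530e-02  6.800e+01]
can3 73 [63.4579  0.409   0.158 ] free fit [4.095e-01 1.582e-01 1.890e-02 7.300e+01]
can4 58 [50.5695  0.671  -0.18  ] free fit [ 6.711e-01 -1.797e-01  1.270e-02  3.800e+01]
```

View pics/w9.png

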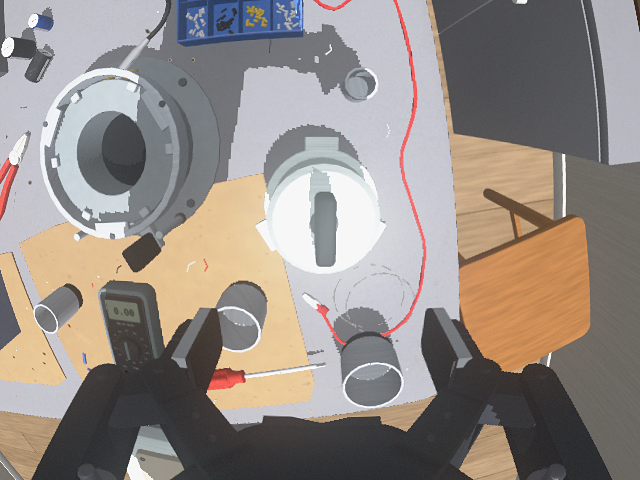

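View pics/s9.png

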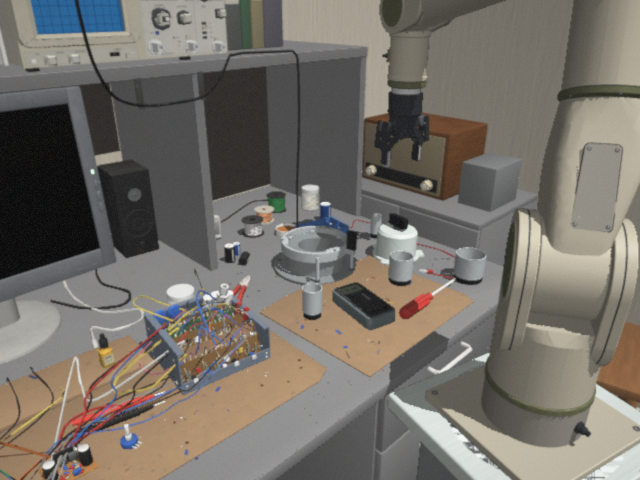

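>>> {"name": "send_rows", "arguments": {"grip": [0,0,0,0,0], "offset": [[0,12,38],[0,23,76],[0,34,114],[40,45,152],[80,54,184]], "twist": [0,0,0,0,0]}}

```text
clock: 11.93
position: [0.388, -0.2256, 0.1574]
ee_rot: [0.707, 0.03, -0.706, 0.031]
ft_force: [1.2, -1.5, -0.4]
grip_width: 1.001
```

```bash
python3 -c "
from h import *
p,d,o=snap('wrist','w10.png')
C=cloud('wrist',d,o)
cans(d,'wrist',o,guess={'can1':(.375,-.23,.0335,0)})
plan(.375,-.2293,.043,95);print(o['joint_pos'].round(2))
"
```

```text
can1 1819 [ 1.6135244e+03  3.7400000e-01 -2.3200000e-01] free fit [ 3.743e-01 -2.321e-01  3.190e-02  1.286e+03]
t=11.98 pos [ 0.3792 -0.2254  0.1493] yaw -85.3 tilt 0.73deg | offset [106.3   4.1   3.3] twist -0.3 | grip 0.998 F [-5.7 -1.7 -6.8]
[ 1.08  0.04 -0.66  1.97  0.03  1.14 -1.08]
```

View pics/w10.png

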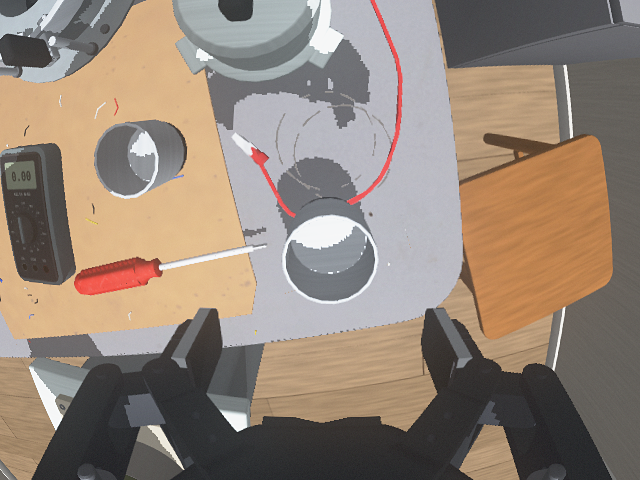

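>>> {"name": "send_rows", "arguments": {"grip": [0,0,0,0,0], "offset": [[15,3,2],[30,6,3],[30,6,3],[30,6,3],[30,6,3]], "twist": [0,0,0,0,0]}}

```text
clock: 12.4
position: [0.3878, -0.2301, 0.1283]
ee_rot: [-0.706, -0.031, 0.706, -0.031]
ft_force: [-0.0, -0.3, 0.9]
grip_width: 1.003
```

```bash
python3 -c "
from h import *
p,d,o=snap('wrist','w11.png')
cans(d,'wrist',o,guess={'can1':(.375,-.23,.0335,0),'can2':(.4368,-.082,.027,.0035)})
plan(.375,-.231,.043,95)
"
```

```text
can1 2365 [ 2.1037395e+03  3.7400000e-01 -2.3200000e-01] free fit [ 3.743e-01 -2.322e-01  3.190e-02  1.692e+03]
can2 1991 [ 1.7667099e+03  4.3480000e-01 -8.6000000e-02] free fit [ 4.353e-01 -8.630e-02  2.550e-02  1.421e+03]
t=12.45 pos [ 0.388  -0.2303  0.1287] yaw -84.9 tilt 0.02deg | offset [85.7 -0.4 13. ] twist 0.1 | grip 1.005 F [0.5 0.  1. ]
```

View pics/w11.png

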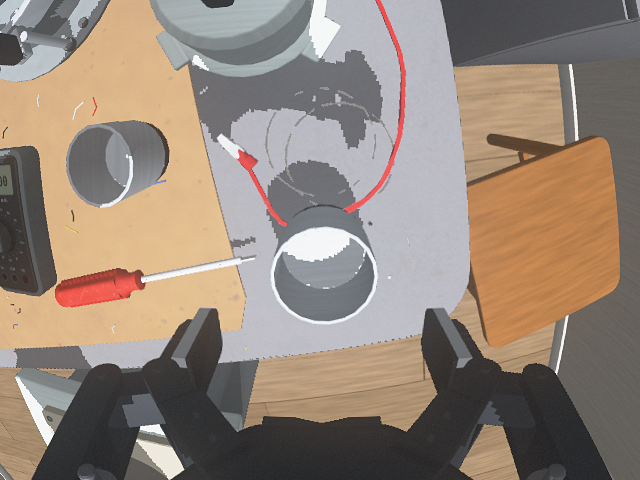

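>>> {"name": "send_rows", "arguments": {"grip": [0,0,0,0,0], "offset": [[20,0,13],[40,0,13],[60,0,13],[80,0,13],[86,0,13]], "twist": [0,0,0,0,0]}}

```text
clock: 12.87
position: [0.3737, -0.231, 0.0405]
ee_rot: [-0.706, -0.032, 0.707, -0.031]
ft_force: [-1.0, 1.1, -0.3]
grip_width: 0.999
```

```bash
python3 -c "
from h import *
p,d,o=snap('wrist','w12.png')
plan(.3745,-.2315,.043,95)
"
```

```text
t=12.92 pos [ 0.3738 -0.2309  0.0406] yaw -84.9 tilt 0.16deg | offset [-2.4  0.7 -0.7] twist 0.1 | grip 1.001 F [-0.8  0.2 -0.9]
```

View pics/w12.png

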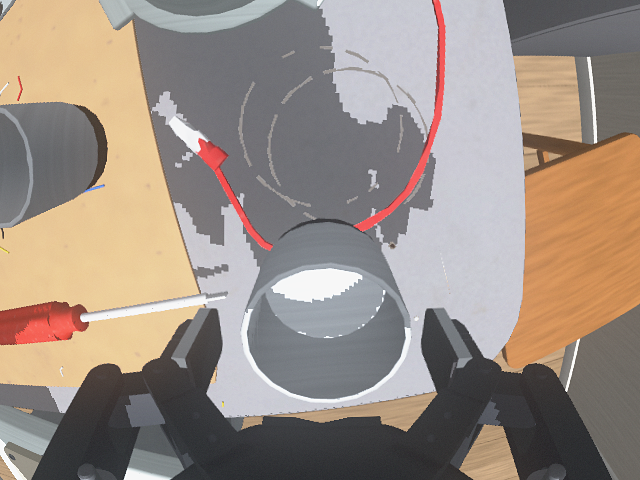

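>>> {"name": "send_rows", "arguments": {"grip": [100,255,255,255,255], "offset": [[-1,1,0],[-1,1,0],[-1,1,0],[-1,1,0],[-1,1,0]], "twist": [0,0,0,0,0], "newtons": 40}}

```text
clock: 13.33
position: [0.3754, -0.2329, 0.045]
ee_rot: [0.707, 0.031, -0.706, 0.032]
ft_force: [-3.0, 2.7, 6.5]
grip_width: 0.789
```

```bash
python3 -c "
from h import *
p,d,o=snap('wrist','w13.png')
plan(.601,.045,.2,95)
"
```

```text
t=13.38 pos [ 0.3754 -0.233   0.045 ] yaw -85.0 tilt 0.10deg | offset [-155.1 -256.9 -249.3] twist 0.0 | grip 0.792 F [-2.7  3.8  6.3]
```

View pics/w13.png

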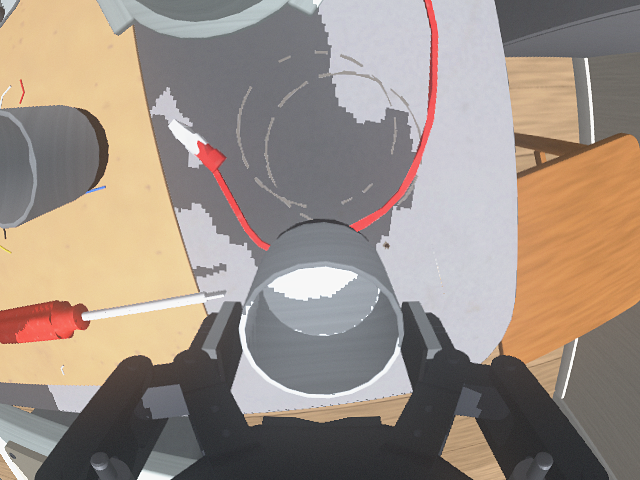

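>>> {"name": "send_rows", "arguments": {"grip": [255,255,255,255,255], "offset": [[-10,0,0],[-40,0,0],[-80,0,0],[-120,-10,-10],[-155,-30,-30]], "twist": [0,0,0,0,0]}}

```text
clock: 13.8
position: [0.3998, -0.2036, 0.1994]
ee_rot: [0.707, 0.029, -0.706, 0.031]
ft_force: [2.1, -1.1, -1.9]
grip_width: 0.791
```

```bash
python3 -c "
from h import *
plan(.601,.045,.2,95)
for f,c in [('w9.png','wrist'),('w7.png','wrist'),('top9.png','top'),('w5.png','wrist')]:
    z=np.load('pics/'+f+'.npz');o={'position':z['pos'],'ee_rot':z['q']}
    C=cloud(c,z['d'],o);r=np.hypot(C[...,0]-.601,C[...,1]-.045);Z=C[...,2]
    P=C[(abs(Z-.072)<.004)&(r>.068)&(r<.086)]
    from scipy.optimize import least_squares
    def f1(q): 
        e=abs(np.hypot(P[:,0]-q[0],P[:,1]-q[1])-.0762); return e
    s=least_squares(f1,[.601,.045],loss='soft_l1',f_scale=.003).x
    a=np.degrees(np.arctan2(P[:,1]-.045,P[:,0]-.601))
    print(f,len(P),s.round(4),np.round(fitcr(P),4),P[:,2].mean().round(4),np.histogram(a,8,(-180,180))[0])
    # bore edge: floor points within mouth
    Q=C[(abs(Z-.058)<.0035)&(r<.06)]
    if len(Q)>50:
        # inner edge: for each angle min radius
        cx,cy=s
        for it in range(4):
            aa=np.arctan2(Q[:,1]-cy,Q[:,0]-cx);rr=np.hypot(Q[:,0]-cx,Q[:,1]-cy);E=[]
            for k in np.arange(-np.pi,np.pi,np.pi/18):
                m=(aa>=k)&(aa<k+np.pi/18)
                if m.sum()>3: E.append(Q[m][np.argmin(rr[m])])
            E=np.array(E)
            if len(E)<8: break
            cx,cy,R,n=fitcr(E)
        print('  bore',round(cx,4),round(cy,4),round(R,4),n,len(E))
"
```

```text
t=13.80 pos [ 0.3998 -0.2036  0.1994] yaw -85.2 tilt 0.20deg | offset [  -0.9 -230.8 -221.4] twist -0.2 | grip 0.791 F [ 2.1 -1.1 -1.9]
w9.png 4302 [0.5996 0.0417] [5.997e-01 4.070e-02 7.560e-02 3.135e+03] 0.0733 [610 585 894 511 420 367 445 470]
  bore 0.5993 0.042 0.0395 36 36
w7.png 2729 [0.5997 0.0413] [6.004e-01 4.190e-02 7.550e-02 2.181e+03] 0.0733 [  0   0   0 579 573 545 554 478]
  bore 0.5996 0.0426 0.0396 22 22
top9.png 729 [0.601  0.0449] [6.008e-01 4.500e-02 7.600e-02 5.930e+02] 0.0719 [108  78 106  85  78 108  77  89]
  bore 0.6011 0.0448 0.0401 28 36
w5.png 5407 [0.5991 0.043 ] [5.997e-01 4.270e-02 7.560e-02 4.739e+03] 0.0735 [369 652 949 771 710 744 667 545]
  bore 0.6004 0.0409 0.0584 10 11
```

>>> {"name": "send_rows", "arguments": {"grip": [255,255,255,255,255], "offset": [[-2,-29,-28],[-2,-57,-55],[-2,-86,-83],[-2,-114,-110],[-2,-143,-138]], "twist": [0,0,0,0,0]}}

```text
clock: 14.22
position: [0.5263, -0.0463, 0.1991]
ee_rot: [0.707, 0.03, -0.706, 0.031]
ft_force: [0.4, -0.0, -1.6]
grip_width: 0.79
```

```bash
python3 -c "
from h import *
plan(.601,.042,.18,95)"
```

```text
t=14.22 pos [ 0.5263 -0.0463  0.1991] yaw -85.0 tilt 0.15deg | offset [ 19.2 -81.6 -82. ] twist -0.0 | grip 0.790 F [ 0.4 -0.  -1.6]
```

>>> {"name": "send_rows", "arguments": {"grip": [255,255,255,255,255], "offset": [[0,-28,-28],[0,-56,-56],[0,-82,-82],[10,-82,-82],[19,-82,-82]], "twist": [0,0,0,0,0]}}

```text
clock: 14.63
position: [0.6005, 0.0442, 0.1792]
ee_rot: [0.707, 0.033, -0.706, 0.032]
ft_force: [-0.8, -0.4, -2.0]
grip_width: 0.792
```

```bash
python3 -c "
from h import *
p,d,o=snap('wrist','w14.png')
plan(.601,.042,.12,95)"
```

```text
t=14.68 pos [0.599  0.0417 0.1767] yaw -84.9 tilt 0.09deg | offset [56.7 -0.1 -2.1] twist 0.1 | grip 0.790 F [-0.8 -0.4 -3.5]
```

View pics/w14.png

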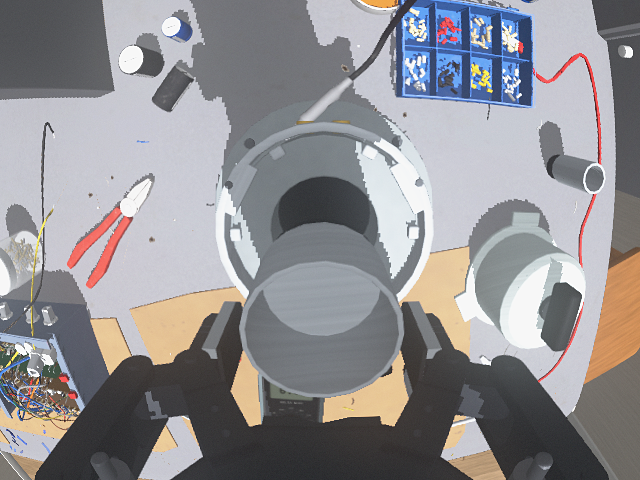

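>>> {"name": "send_rows", "arguments": {"grip": [255,255,255,255,255], "offset": [[20,0,-2],[40,0,-2],[60,0,-2],[66,0,-2],[66,0,-2]], "twist": [0,0,0,0,0]}}

```text
clock: 15.1
position: [0.6005, 0.0395, 0.1112]
ee_rot: [-0.706, -0.03, 0.707, -0.031]
ft_force: [0.6, -0.1, -1.7]
grip_width: 0.786
```

```bash
python3 -c "
from h import *
p,d,o=snap('wrist','w15.png')
plan(.601,.042,.06,95)"
```

```text
t=15.15 pos [0.6014 0.0401 0.1126] yaw -85.1 tilt 0.05deg | offset [52.6 -1.9  0.2] twist -0.1 | grip 0.785 F [-0.1  0.5 -1.5]
```

View pics/w15.png

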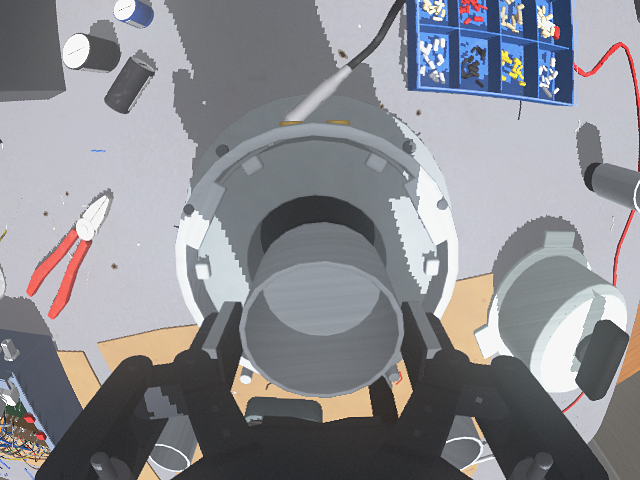

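>>> {"name": "send_rows", "arguments": {"grip": [255,255,255,255,255], "offset": [[12,-1,0],[24,-1,0],[36,-1,0],[44,-1,0],[48,-1,0]], "twist": [0,0,0,0,0]}}

```text
clock: 15.57
position: [0.6007, 0.0423, 0.0621]
ee_rot: [-0.706, -0.031, 0.707, -0.031]
ft_force: [-0.5, 0.9, -1.3]
grip_width: 0.786
```

```bash
python3 -c "
from h import *
p,d,o=snap('wrist','w16.png')
plan(.601,.042,.055,95)"
```

```text
t=15.62 pos [0.6006 0.0424 0.062 ] yaw -85.0 tilt 0.14deg | offset [ 7.   0.4 -0.4] twist 0.0 | grip 0.788 F [-0.5 -0.3 -1.2]
```

View pics/w16.png

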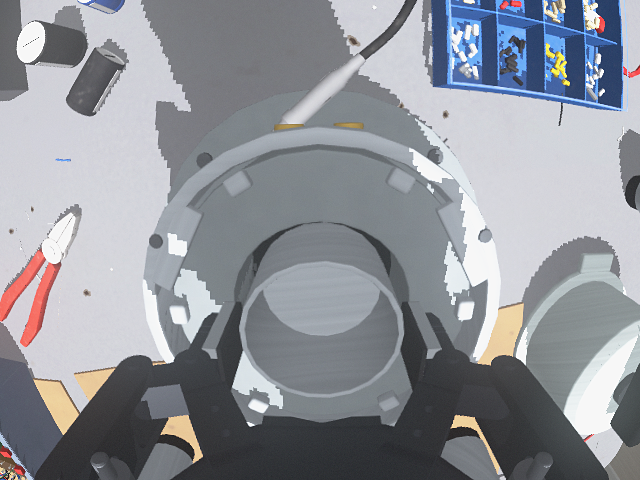

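>>> {"name": "send_rows", "arguments": {"grip": [255,255,255,255,255], "offset": [[2,0,0],[4,0,0],[5,0,0],[6,0,0],[7,0,0]], "twist": [0,0,0,0,0]}}

```text
clock: 16.03
position: [0.6017, 0.0425, 0.0572]
ee_rot: [0.707, 0.031, -0.706, 0.031]
ft_force: [1.2, -1.1, -2.6]
grip_width: 0.788
```

>>> {"name": "send_rows", "arguments": {"grip": [255,255,255,255,255], "offset": [[1,0,0],[2,0,0],[2,0,0],[2,0,0],[2,0,0]], "twist": [0,0,0,0,0]}}

```text
clock: 16.45
position: [0.6016, 0.0425, 0.0552]
ee_rot: [0.706, 0.031, -0.706, 0.031]
ft_force: [-1.9, -0.2, 1.8]
grip_width: 0.788
```

Touching down; release.

>>> {"name": "send_rows", "arguments": {"grip": [25,25,25,25,25], "offset": [[0,0,0],[0,0,0],[0,0,0],[-20,0,0],[-50,0,0]], "twist": [0,0,0,0,0]}}

```text
clock: 16.87
position: [0.5997, 0.0421, 0.1029]
ee_rot: [-0.705, -0.031, 0.708, -0.031]
ft_force: [1.1, -1.3, 0.5]
grip_width: 0.906
```

>>> {"name": "send_rows", "arguments": {"grip": [0,0,0,0,0], "offset": [[-40,0,0],[-80,0,0],[-100,0,0],[-100,0,0],[-100,0,0]], "twist": [0,0,0,0,0]}}

```text
clock: 17.28
position: [0.6021, 0.0426, 0.206]
ee_rot: [0.707, 0.031, -0.706, 0.031]
ft_force: [-0.5, 0.3, -1.1]
grip_width: 0.996
```

```bash
python3 -c "
from h import *
p,d,o=snap('wrist','w17.png')
cans(d,'wrist',o,guess={'can1':(.600,.042,.0335,.01),'can2':(.435,-.086,.027,.0035)})
plan(.435,-.0865,.2,95)"
```

```text
can1 1338 [1.1715299e+03 6.0000000e-01 4.3000000e-02] free fit [6.004e-01 4.300e-02 3.180e-02 8.940e+02]
can2 409 [ 3.673081e+02  4.360000e-01 -8.500000e-02] free fit [ 4.362e-01 -8.420e-02  2.530e-02  2.820e+02]
t=17.33 pos [0.6015 0.0423 0.2045] yaw -85.0 tilt 0.02deg | offset [  4.6 113.7 177.1] twist 0.0 | grip 1.005 F [-0.4  0.   0.1]
```

View pics/w17.png

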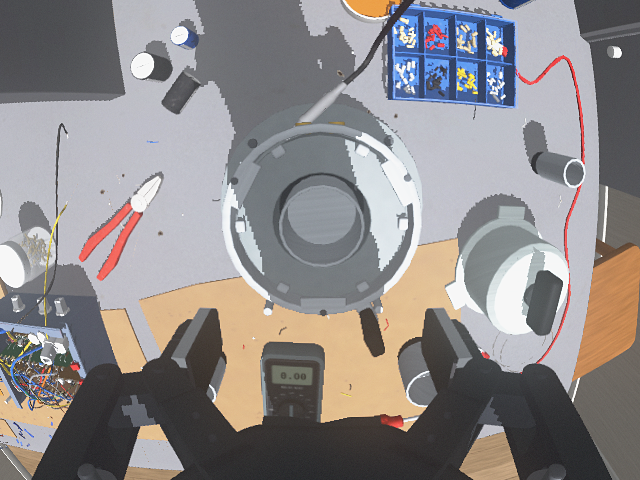

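>>> {"name": "send_rows", "arguments": {"grip": [0,0,0,0,0], "offset": [[0,22,34],[0,44,68],[0,66,104],[0,90,140],[20,113,176]], "twist": [0,0,0,0,0]}}

```text
clock: 17.75
position: [0.4403, -0.0828, 0.1882]
ee_rot: [0.707, 0.03, -0.706, 0.031]
ft_force: [0.3, 0.2, 0.5]
grip_width: 1.0
```

>>> {"name": "send_rows", "arguments": {"grip": [0,0,0,0,0], "offset": [[30,0,0],[60,0,0],[60,0,0],[60,0,0],[60,0,0]], "twist": [0,0,0,0,0]}}

```text
clock: 18.17
position: [0.442, -0.0808, 0.1287]
ee_rot: [0.706, 0.032, -0.706, 0.031]
ft_force: [0.3, 0.7, 0.6]
grip_width: 0.998
```

```bash
python3 -c "
from h import *
p,d,o=snap('wrist','w18.png')
cans(d,'wrist',o,guess={'can2':(.435,-.086,.027,.0035)})
plan(.435,-.0865,.05,95)"
```

```text
can2 1969 [ 1.7499424e+03  4.3600000e-01 -8.5000000e-02] free fit [ 4.363e-01 -8.480e-02  2.540e-02  1.374e+03]
t=18.22 pos [ 0.4424 -0.0809  0.1291] yaw -84.9 tilt 0.07deg | offset [79.1  4.9  8. ] twist 0.1 | grip 1.001 F [ 1.1 -0.3 -0. ]
```

View pics/w18.png

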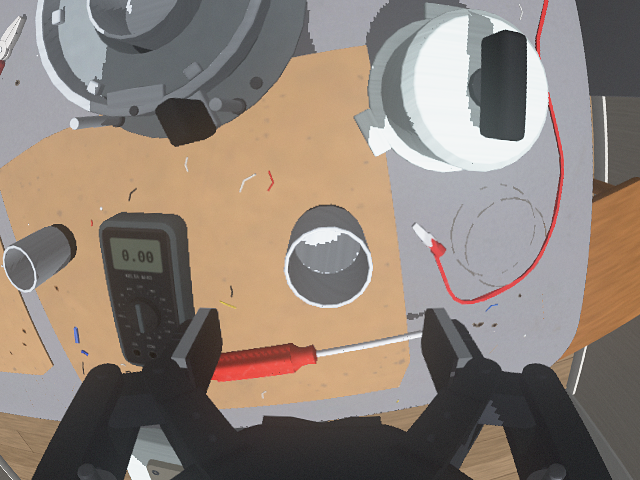

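>>> {"name": "send_rows", "arguments": {"grip": [30,30,30,30,30], "offset": [[20,3.5,6.5],[40,3.5,6.5],[60,3.5,6.5],[77,3.5,6.5],[77,3.5,6.5]], "twist": [0,0,0,0,0]}}

```text
clock: 18.63
position: [0.4346, -0.085, 0.0496]
ee_rot: [-0.706, -0.032, 0.707, -0.031]
ft_force: [-0.8, 0.0, -0.1]
grip_width: 0.88
```

>>> {"name": "send_rows", "arguments": {"grip": [255,255,255,255,255], "offset": [[0,0,0],[0,0,0],[0,0,0],[0,0,0],[0,0,0]], "twist": [0,0,0,0,0]}}

```text
clock: 19.05
position: [0.4366, -0.0853, 0.053]
ee_rot: [0.707, 0.031, -0.706, 0.032]
ft_force: [-2.7, 1.7, 5.8]
grip_width: 0.627
```

```bash
python3 -c "
from h import *
p,d,o=snap('wrist','w19.png')
cans(d,'wrist',o,guess={'can2':(.435,-.086,.027,.0035)})
plan(.601,.0425,.2,95)"
```

```text
can2 5861 [ 4.4118624e+03  4.3600000e-01 -8.5000000e-02] free fit [ 4.364e-01 -8.490e-02  2.550e-02  3.332e+03]
t=19.10 pos [ 0.4366 -0.0853  0.053 ] yaw -85.0 tilt 0.14deg | offset [-146.8 -112.7 -175.3] twist 0.0 | grip 0.626 F [-2.6  2.3  5.9]
```

View pics/w19.png

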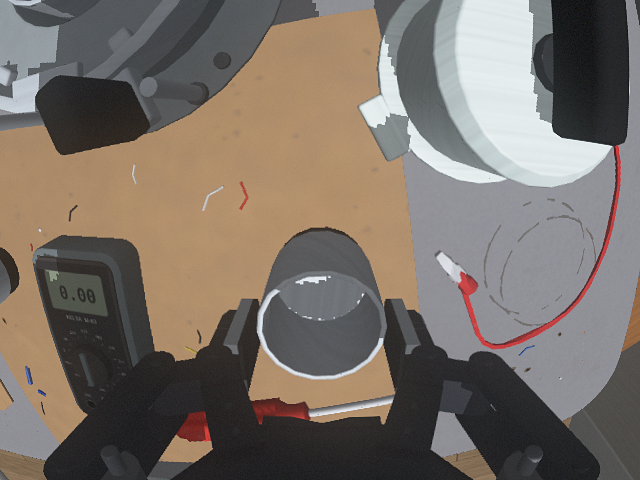

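>>> {"name": "send_rows", "arguments": {"grip": [255,255,255,255,255], "offset": [[-10,0,0],[-40,0,0],[-80,0,0],[-120,-5,-10],[-147,-20,-35]], "twist": [0,0,0,0,0]}}

```text
clock: 19.52
position: [0.4682, -0.0643, 0.2033]
ee_rot: [0.708, 0.028, -0.705, 0.031]
ft_force: [1.6, -0.5, -0.8]
grip_width: 0.626
```

```bash
python3 -c "
from h import *
plan(.6005,.043,.2,95)"
```

```text
t=19.52 pos [ 0.4682 -0.0643  0.2033] yaw -85.2 tilt 0.30deg | offset [   3.2  -95.7 -140.8] twist -0.2 | grip 0.626 F [ 1.6 -0.5 -0.8]
```

>>> {"name": "send_rows", "arguments": {"grip": [255,255,255,255,255], "offset": [[0,-22,-33],[0,-44,-66],[0,-66,-98],[0,-88,-130],[3,-96,-141]], "twist": [0,0,0,0,0]}}

```text
clock: 19.93
position: [0.6033, 0.0499, 0.197]
ee_rot: [0.707, 0.033, -0.705, 0.031]
ft_force: [-1.1, 0.9, -0.7]
grip_width: 0.626
```

>>> {"name": "send_rows", "arguments": {"grip": [255,255,255,255,255], "offset": [[20,0,0],[40,0,0],[60,0,0],[60,0,0],[60,0,0]], "twist": [0,0,0,0,0]}}

```text
clock: 20.35
position: [0.6004, 0.0453, 0.1361]
ee_rot: [-0.706, -0.031, 0.707, -0.031]
ft_force: [0.0, -0.6, -0.8]
grip_width: 0.627
```

```bash
python3 -c "
from h import *
p,d,o=snap('wrist','w20.png')
cans(d,'wrist',o,guess={'can1':(.600,.043,.0335,.01)})
plan(.6005,.043,.0755,95)"
```

```text
can1 1198 [1.0625029e+03 6.0000000e-01 4.3000000e-02] free fit [6.01e-01 4.29e-02 3.14e-02 7.82e+02]
t=20.40 pos [0.6011 0.0455 0.137 ] yaw -85.0 tilt 0.09deg | offset [61.5  2.5  0.9] twist 0.0 | grip 0.625 F [ 0.4 -0.2  0.5]
```

View pics/w20.png

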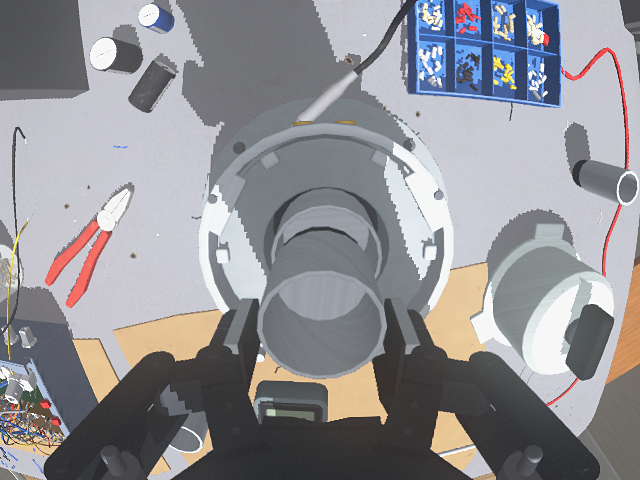

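>>> {"name": "send_rows", "arguments": {"grip": [255,255,255,255,255], "offset": [[0,2.5,0.5],[8,2.5,0.5],[16,2.5,0.5],[22,2.5,0.5],[26,2.5,0.5]], "twist": [0,0,0,0,0]}}

```text
clock: 20.82
position: [0.5997, 0.0428, 0.1079]
ee_rot: [-0.706, -0.031, 0.707, -0.031]
ft_force: [0.3, -0.2, -1.4]
grip_width: 0.627
```

```bash
python3 -c "
from h import *
p,d,o=snap('wrist','w21.png')
plan(.6005,.043,.0755,95)"
```

```text
t=20.87 pos [0.5995 0.0428 0.1073] yaw -85.0 tilt 0.11deg | offset [31.8 -0.1 -1.1] twist 0.0 | grip 0.630 F [-0.6  0.4 -1.8]
```

View pics/w21.png

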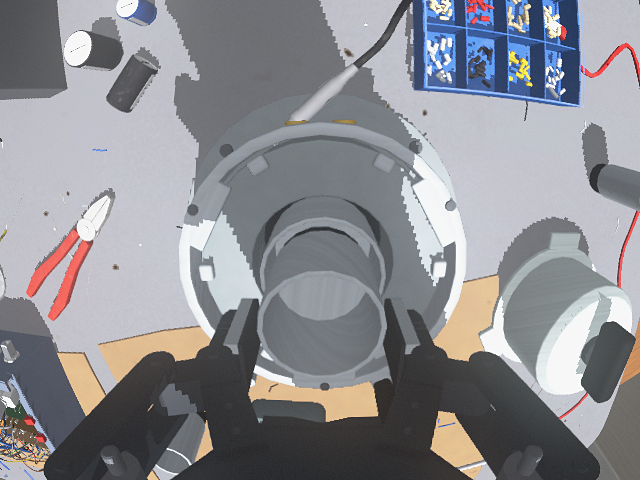

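In line and entering; no force. Continue.

>>> {"name": "send_rows", "arguments": {"grip": [255,255,255,255,255], "offset": [[6,0,-1],[12,0,-1],[18,0,-1],[24,0,-1],[28,0,-1]], "twist": [0,0,0,0,0]}}

```text
clock: 21.28
position: [0.6009, 0.0431, 0.08]
ee_rot: [-0.706, -0.031, 0.707, -0.031]
ft_force: [-0.3, 0.4, -0.2]
grip_width: 0.625
```

>>> {"name": "send_rows", "arguments": {"grip": [255,255,255,255,255], "offset": [[1,0,0],[2,0,0],[3,0,0],[3,0,0],[3,0,0]], "twist": [0,0,0,0,0]}}

```text
clock: 21.7
position: [0.6014, 0.0431, 0.0782]
ee_rot: [0.707, 0.031, -0.706, 0.031]
ft_force: [-0.5, 0.1, -1.0]
grip_width: 0.627
```

```bash
python3 -c "
from h import *
p,d,o=snap('wrist','w22.png')
plan(.6005,.043,.0755,95)"
```

```text
t=21.75 pos [0.6014 0.0431 0.0783] yaw -85.0 tilt 0.03deg | offset [2.8 0.  0.9] twist 0.0 | grip 0.627 F [ 0.6 -0.6 -1.7]
```

View pics/w22.png

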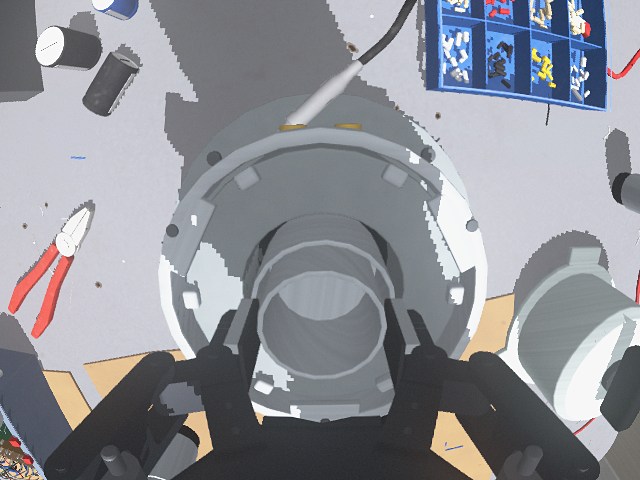

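>>> {"name": "send_rows", "arguments": {"grip": [255,255,255,255,255], "offset": [[1,0,0],[2,0,0],[3,0,0],[3,0,0],[3,0,0]], "twist": [0,0,0,0,0]}}

```text
clock: 22.17
position: [0.6014, 0.0431, 0.0757]
ee_rot: [0.707, 0.031, -0.706, 0.031]
ft_force: [-2.8, -0.4, 4.6]
grip_width: 0.624
```

>>> {"name": "send_rows", "arguments": {"grip": [60,60,60,60,60], "offset": [[0,0,0],[0,0,0],[0,0,0],[0,0,0],[-20,0,0]], "twist": [0,0,0,0,0]}}

```text
clock: 22.58
position: [0.5992, 0.0425, 0.0918]
ee_rot: [-0.705, -0.031, 0.708, -0.031]
ft_force: [-0.1, -1.0, -0.9]
grip_width: 0.762
```

>>> {"name": "send_rows", "arguments": {"grip": [0,0,0,0,0], "offset": [[-40,0,0],[-80,0,0],[-110,0,0],[-110,0,0],[-110,0,0]], "twist": [0,0,0,0,0]}}

```text
clock: 23.0
position: [0.6021, 0.0433, 0.2068]
ee_rot: [0.708, 0.031, -0.705, 0.031]
ft_force: [-0.1, 0.0, -0.8]
grip_width: 0.997
```

```bash
python3 -c "
from h import *
p,d,o=snap('wrist','w23.png')
cans(d,'wrist',o,guess={'can1':(.600,.042,.0335,.01),'can2':(.600,.042,.027,.026)})
plan(.4085,.1545,.2,95)"
```

```text
can1 1646 [7.838802e+02 5.990000e-01 4.300000e-02] free fit [6.030e-01 4.320e-02 2.830e-02 1.235e+03]
can2 1175 [1.0330002e+03 6.0100000e-01 4.4000000e-02] free fit [6.011e-01 4.360e-02 2.540e-02 7.950e+02]
t=23.05 pos [0.6013 0.043  0.2051] yaw -85.0 tilt 0.04deg | offset [   4.9 -127.9  182.3] twist 0.0 | grip 1.003 F [ 0.2 -0.  -0.3]
```

View pics/w23.png

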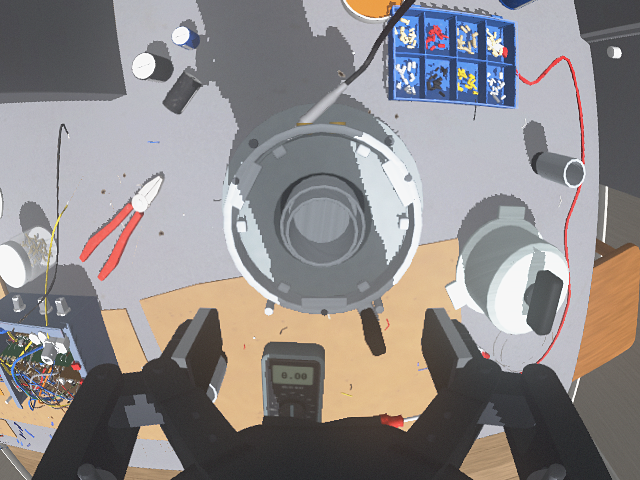

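>>> {"name": "send_rows", "arguments": {"grip": [60,60,60,60,60], "offset": [[0,-22,32],[0,-44,64],[0,-66,96],[0,-90,130],[5,-112,160]], "twist": [0,0,0,0,0]}}

```text
clock: 23.47
position: [0.4296, 0.1413, 0.1986]
ee_rot: [-0.706, -0.031, 0.707, -0.031]
ft_force: [-0.3, 0.6, 1.4]
grip_width: 0.763
```

>>> {"name": "send_rows", "arguments": {"grip": [60,60,60,60,60], "offset": [[20,-15,20],[50,-15,20],[70,-15,20],[70,-15,20],[70,-15,20]], "twist": [0,0,0,0,0]}}

```text
clock: 23.88
position: [0.4096, 0.1536, 0.1291]
ee_rot: [-0.705, -0.031, 0.708, -0.031]
ft_force: [-0.2, -0.0, 0.8]
grip_width: 0.762
```

```bash
python3 -c "
from h import *
p,d,o=snap('wrist','w24.png')
cans(d,'wrist',o,guess={'can3':(.408,.155,.0205,.0035)})
plan(.408,.1545,.054,95);print(o['joint_pos'].round(2))"
```

```text
can3 1426 [1.26619e+03 4.08000e-01 1.56000e-01] free fit [4.085e-01 1.565e-01 1.890e-02 1.024e+03]
t=23.93 pos [0.4106 0.1539 0.1301] yaw -85.0 tilt 0.10deg | offset [76.1 -0.7  2.4] twist 0.0 | grip 0.767 F [-0.3  0.7 -0.1]
[ 0.62  0.11 -1.1   2.01  0.11  1.09 -2.02]
```

View pics/w24.png

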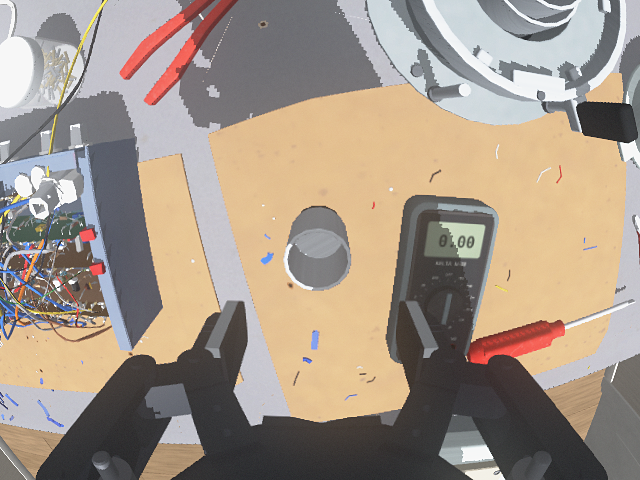

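>>> {"name": "send_rows", "arguments": {"grip": [60,60,60,60,60], "offset": [[20,-2,2],[40,-2,2],[60,-2,2],[74,-2,2],[74,-2,2]], "twist": [0,0,0,0,0]}}

```text
clock: 24.35
position: [0.408, 0.1552, 0.0548]
ee_rot: [-0.705, -0.031, 0.707, -0.031]
ft_force: [0.0, -0.2, -0.2]
grip_width: 0.762
```

>>> {"name": "send_rows", "arguments": {"grip": [255,255,255,255,255], "offset": [[0,0,0],[0,0,0],[0,0,0],[0,0,0],[0,0,0]], "twist": [0,0,0,0,0]}}

```text
clock: 24.77
position: [0.4098, 0.1561, 0.0578]
ee_rot: [0.707, 0.031, -0.706, 0.031]
ft_force: [-1.8, 0.7, 6.2]
grip_width: 0.466
```

```bash
python3 -c "
from h import *
p,d,o=snap('wrist','w25.png')
cans(d,'wrist',o,guess={'can3':(.408,.155,.0205,.0035)})
plan(.6005,.043,.22,95)"
```

```text
can3 4130 [3.0439264e+03 4.0900000e-01 1.5600000e-01] free fit [4.087e-01 1.564e-01 1.900e-02 2.412e+03]
t=24.82 pos [0.4098 0.1561 0.0578] yaw -85.0 tilt 0.15deg | offset [-161.8  129.3 -180.5] twist 0.0 | grip 0.467 F [-2.   0.4  4.9]
```

View pics/w25.png

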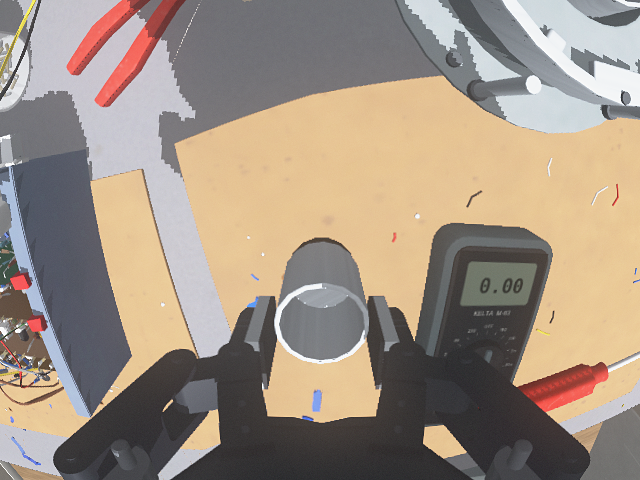

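>>> {"name": "send_rows", "arguments": {"grip": [255,255,255,255,255], "offset": [[-10,0,0],[-40,0,0],[-80,0,0],[-120,5,-8],[-155,20,-28]], "twist": [0,0,0,0,0]}}

```text
clock: 25.23
position: [0.4362, 0.1413, 0.2141]
ee_rot: [0.707, 0.032, -0.705, 0.034]
ft_force: [2.0, 0.5, -0.9]
grip_width: 0.463
```

```bash
python3 -c "
from h import *
plan(.602,.0435,.2,95)"
```

```text
t=25.23 pos [0.4362 0.1413 0.2141] yaw -84.6 tilt 0.18deg | offset [  14.7  112.8 -155.9] twist 0.4 | grip 0.463 F [ 2.   0.5 -0.9]
```

>>> {"name": "send_rows", "arguments": {"grip": [255,255,255,255,255], "offset": [[0,24,-33],[0,48,-66],[0,72,-99],[0,96,-132],[0,113,-156]], "twist": [0,0,0,0,0]}}

```text
clock: 25.65
position: [0.6054, 0.0364, 0.211]
ee_rot: [0.707, 0.03, -0.706, 0.03]
ft_force: [-0.1, 0.3, -0.7]
grip_width: 0.467
```

>>> {"name": "send_rows", "arguments": {"grip": [255,255,255,255,255], "offset": [[20,0,0],[40,0,0],[56,0,0],[56,0,0],[56,0,0]], "twist": [0,0,0,0,0]}}

```text
clock: 26.07
position: [0.6028, 0.0395, 0.1551]
ee_rot: [0.706, 0.031, -0.706, 0.031]
ft_force: [0.7, 0.2, -0.5]
grip_width: 0.462
```

```bash
python3 -c "
from h import *
p,d,o=snap('wrist','w26.png')
cans(d,'wrist',o,guess={'can2':(.600,.043,.027,.026)})
plan(.602,.0435,.0963,95)"
```

```text
can2 1037 [9.134317e+02 6.000000e-01 4.300000e-02] free fit [6.015e-01 4.350e-02 2.520e-02 7.090e+02]
t=26.12 pos [0.6033 0.0397 0.1559] yaw -85.0 tilt 0.09deg | offset [59.6 -3.9  1.1] twist 0.0 | grip 0.462 F [-0.  -0.5 -1.5]
```

View pics/w26.png

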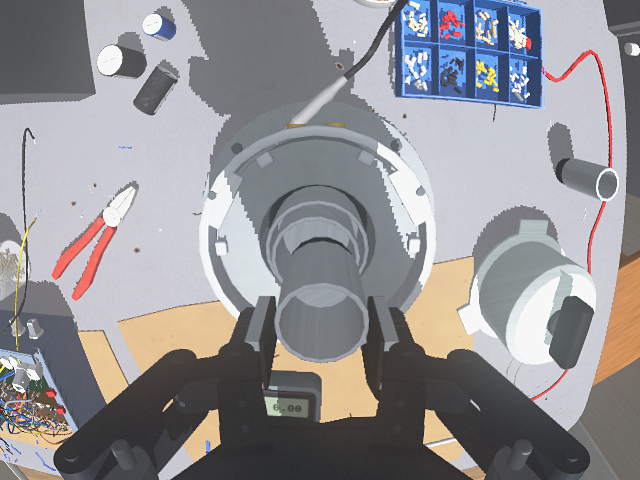

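>>> {"name": "send_rows", "arguments": {"grip": [255,255,255,255,255], "offset": [[0,-4,1],[6,-4,1],[14,-4,1],[22,-4,1],[28,-4,1]], "twist": [0,0,0,0,0]}}

```text
clock: 26.53
position: [0.6012, 0.0434, 0.1247]
ee_rot: [-0.706, -0.031, 0.707, -0.031]
ft_force: [0.4, 0.1, -1.3]
grip_width: 0.466
```

```bash
python3 -c "
from h import *
p,d,o=snap('wrist','w27.png')
plan(.602,.0437,.0963,95)"
```

```text
t=26.58 pos [0.6006 0.0432 0.1236] yaw -85.0 tilt 0.14deg | offset [27.2 -0.4 -1.5] twist 0.0 | grip 0.464 F [ 0.  -0.3 -2. ]
```

View pics/w27.png

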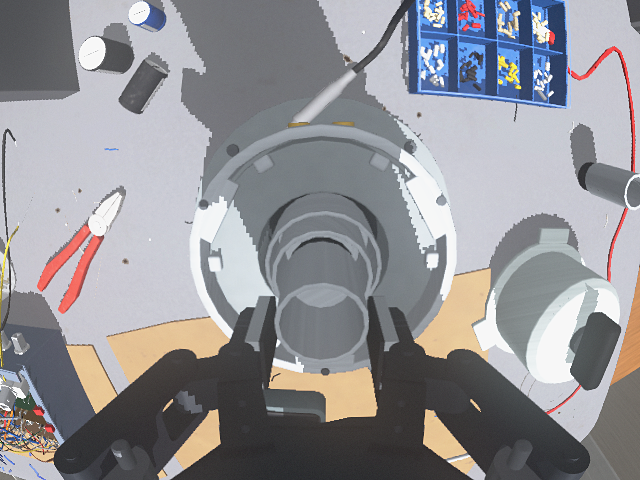

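>>> {"name": "send_rows", "arguments": {"grip": [255,255,255,255,255], "offset": [[6,0,-1],[12,0,-1],[18,0,-1],[22,0,-1],[25,0,-1]], "twist": [0,0,0,0,0]}}

```text
clock: 27.0
position: [0.6023, 0.0437, 0.1002]
ee_rot: [-0.706, -0.031, 0.707, -0.031]
ft_force: [-0.1, -0.1, -0.6]
grip_width: 0.464
```

>>> {"name": "send_rows", "arguments": {"grip": [255,255,255,255,255], "offset": [[1,0,0],[2,0,0],[2,0,0],[2,0,0],[2,0,0]], "twist": [0,0,0,0,0]}}

```text
clock: 27.42
position: [0.6027, 0.0437, 0.0992]
ee_rot: [0.707, 0.031, -0.706, 0.031]
ft_force: [-0.6, 0.3, -1.1]
grip_width: 0.462
```

```bash
python3 -c "
from h import *
p,d,o=snap('wrist','w28.png')
plan(.602,.0437,.0963,95)"
```

```text
t=27.47 pos [0.6027 0.0437 0.0992] yaw -85.0 tilt 0.03deg | offset [ 2.9 -0.1  0.7] twist 0.0 | grip 0.465 F [-0.2  0.6 -0.9]
```

View pics/w28.png

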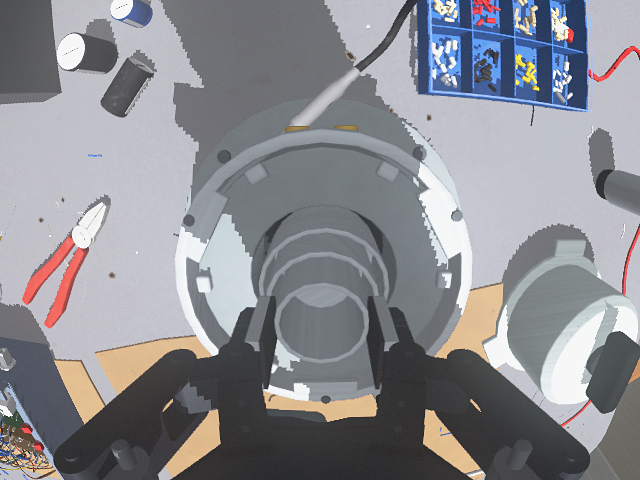

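>>> {"name": "send_rows", "arguments": {"grip": [255,255,255,255,255], "offset": [[1,0,0],[2,0,0],[3,0,0],[3,0,0],[3,0,0]], "twist": [0,0,0,0,0]}}

```text
clock: 27.88
position: [0.6028, 0.0438, 0.0964]
ee_rot: [0.707, 0.031, -0.706, 0.031]
ft_force: [-1.9, -0.5, 5.6]
grip_width: 0.466
```

>>> {"name": "send_rows", "arguments": {"grip": [90,90,90,90,90], "offset": [[0,0,0],[0,0,0],[0,0,0],[0,0,0],[-20,0,0]], "twist": [0,0,0,0,0]}}

```text
clock: 28.3
position: [0.6005, 0.043, 0.1127]
ee_rot: [-0.705, -0.031, 0.708, -0.031]
ft_force: [-0.6, -0.3, 0.0]
grip_width: 0.646
```

>>> {"name": "send_rows", "arguments": {"grip": [80,80,80,80,80], "offset": [[-40,0,0],[-80,0,0],[-90,0,0],[-90,0,0],[-90,0,0]], "twist": [0,0,0,0,0]}}

```text
clock: 28.72
position: [0.6028, 0.0437, 0.2061]
ee_rot: [0.707, 0.031, -0.706, 0.031]
ft_force: [0.3, -0.1, -0.4]
grip_width: 0.682
```

```bash
python3 -c "
from h import *
p,d,o=snap('wrist','w29.png')
cans(d,'wrist',o,guess={'can3':(.600,.042,.0205,.042),'can2':(.600,.042,.027,.026)})
plan(.670,-.1835,.18,95)"
```

```text
can3 1020 [9.007447e+02 6.010000e-01 4.400000e-02] free fit [6.016e-01 4.430e-02 1.890e-02 7.010e+02]
can2 1427 [7.008467e+02 6.000000e-01 4.400000e-02] free fit [6.028e-01 4.360e-02 2.230e-02 1.359e+03]
t=28.77 pos [0.6022 0.0435 0.2051] yaw -85.0 tilt 0.05deg | offset [ 25.1 232.  -47.7] twist 0.0 | grip 0.687 F [-0.6 -0.1 -0.6]
```

View pics/w29.png

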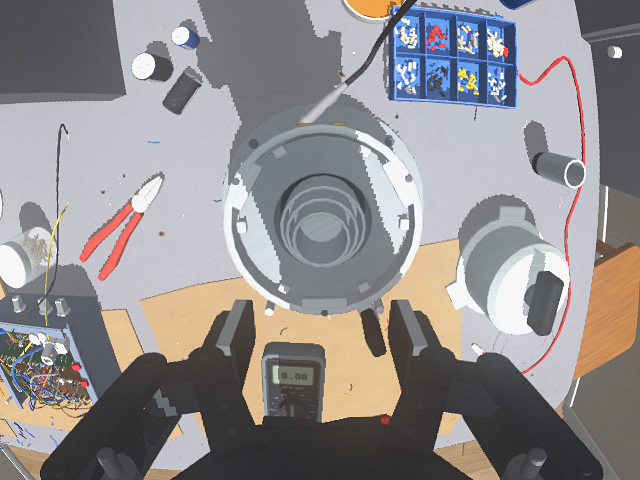

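Three nested. Now can4; going at z ≈ 0.2 over the bench, past the cover.

>>> {"name": "send_rows", "arguments": {"grip": [100,100,100,100,100], "offset": [[0,40,-8],[0,80,-16],[0,120,-24],[0,160,-32],[0,200,-40]], "twist": [0,0,0,0,0]}}

```text
clock: 29.18
position: [0.6594, -0.1542, 0.2039]
ee_rot: [-0.706, -0.031, 0.707, -0.031]
ft_force: [1.3, 0.8, 0.8]
grip_width: 0.608
```

>>> {"name": "send_rows", "arguments": {"grip": [100,100,100,100,100], "offset": [[10,32,-9],[40,32,-9],[70,32,-9],[70,32,-9],[70,32,-9]], "twist": [0,0,0,0,0]}}

```text
clock: 29.6
position: [0.6702, -0.1827, 0.1335]
ee_rot: [-0.705, -0.032, 0.708, -0.031]
ft_force: [0.1, 0.4, 1.3]
grip_width: 0.607
```

```bash
python3 -c "
from h import *
p,d,o=snap('wrist','w30.png')
cans(d,'wrist',o,guess={'can4':(.670,-.1825,.014,.0)})
plan(.670,-.1825,.055,95);print(o['joint_pos'].round(2))"
```

```text
can4 864 [ 7.724848e+02  6.710000e-01 -1.825000e-01] free fit [ 6.708e-01 -1.827e-01  1.250e-02  6.020e+02]
t=29.65 pos [ 0.6715 -0.1825  0.1359] yaw -84.9 tilt 0.07deg | offset [80.9 -0.   1.4] twist 0.1 | grip 0.608 F [ 0.6 -0.3  0.8]
[ 0.73  0.69 -0.83  1.33  0.5   1.34 -1.58]
```

View pics/w30.png

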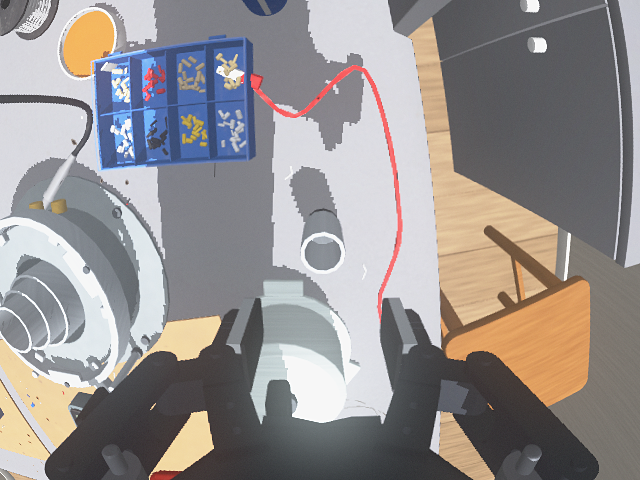

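>>> {"name": "send_rows", "arguments": {"grip": [100,100,100,100,100], "offset": [[20,0,1],[40,0,1],[60,0,1],[79,0,1],[79,0,1]], "twist": [0,0,0,0,0]}}

```text
clock: 30.07
position: [0.6697, -0.1828, 0.0552]
ee_rot: [-0.705, -0.031, 0.707, -0.031]
ft_force: [-0.9, 0.4, -1.3]
grip_width: 0.61
```

>>> {"name": "send_rows", "arguments": {"grip": [255,255,255,255,255], "offset": [[0,0,0],[0,0,0],[0,0,0],[0,0,0],[0,0,0]], "twist": [0,0,0,0,0]}}

```text
clock: 30.48
position: [0.6722, -0.1831, 0.0598]
ee_rot: [0.708, 0.031, -0.705, 0.031]
ft_force: [-0.2, 1.3, 8.2]
grip_width: 0.293
```

```bash
python3 -c "
from h import *
p,d,o=snap('wrist','w31.png')
cans(d,'wrist',o,guess={'can4':(.670,-.1825,.014,.0)})
plan(.670,-.1825,.22,95)"
```

```text
can4 2368 [ 1.845729e+03  6.710000e-01 -1.825000e-01] free fit [ 6.711e-01 -1.828e-01  1.260e-02  1.497e+03]
t=30.53 pos [ 0.6722 -0.1831  0.0598] yaw -85.0 tilt 0.22deg | offset [-160.2   -0.6    1.5] twist 0.0 | grip 0.299 F [0.1 0.4 7.6]
```

View pics/w31.png

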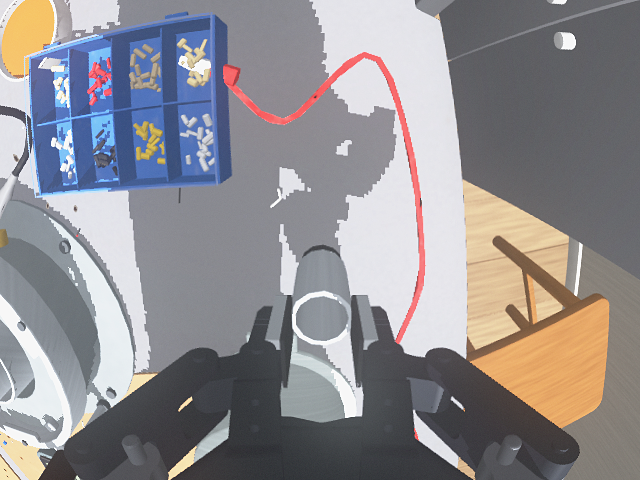

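>>> {"name": "send_rows", "arguments": {"grip": [110,110,110,255,255], "offset": [[0,0,0],[0,0,0],[5,0,1],[5,0,1],[5,0,1]], "twist": [0,0,0,0,0]}}

```text
clock: 30.95
position: [0.6694, -0.1833, 0.0515]
ee_rot: [-0.706, -0.031, 0.707, -0.031]
ft_force: [0.2, -0.2, 1.9]
grip_width: 0.313
```

>>> {"name": "send_rows", "arguments": {"grip": [255,255,255,255,255], "offset": [[0,0,0],[0,0,0],[0,0,0],[0,0,0],[0,0,0]], "twist": [0,0,0,0,0]}}

```text
clock: 31.37
position: [0.6697, -0.1833, 0.0518]
ee_rot: [-0.706, -0.031, 0.706, -0.031]
ft_force: [0.2, -0.7, -1.0]
grip_width: 0.308
```

```bash
python3 -c "
from h import *
p,d,o=snap('wrist','w32.png')
cans(d,'wrist',o,guess={'can4':(.670,-.1825,.014,.0)})
plan(.670,-.1825,.22,95)"
```

```text
can4 3404 [ 2.1903598e+03  6.7100000e-01 -1.8250000e-01] free fit [ 6.714e-01 -1.827e-01  1.270e-02  1.732e+03]
t=31.42 pos [ 0.6697 -0.1833  0.0519] yaw -85.0 tilt 0.00deg | offset [-168.1   -0.8   -0.4] twist 0.0 | grip 0.311 F [-0.2 -0.7 -0.6]
```

>>> {"name": "send_rows", "arguments": {"grip": [255,255,255,255,255], "offset": [[-10,0,0],[-40,0,0],[-80,0,0],[-120,0,0],[-160,0,0]], "twist": [0,0,0,0,0]}}

```text
clock: 31.83
position: [0.6694, -0.183, 0.2146]
ee_rot: [0.707, 0.031, -0.706, 0.031]
ft_force: [0.5, 0.1, -0.9]
grip_width: 0.315
```

```bash
python3 -c "
from h import *
plan(.600,.044,.21,95)"
```

```text
t=31.83 pos [ 0.6694 -0.183   0.2146] yaw -84.9 tilt 0.02deg | offset [   4.6 -232.3   49.1] twist 0.1 | grip 0.315 F [ 0.5  0.1 -0.9]
```

>>> {"name": "send_rows", "arguments": {"grip": [255,255,255,255,255], "offset": [[0,-40,8],[0,-80,17],[0,-120,25],[0,-160,34],[0,-200,42]], "twist": [0,0,0,0,0]}}

```text
clock: 32.25
position: [0.6094, 0.014, 0.2129]
ee_rot: [0.707, 0.031, -0.706, 0.031]
ft_force: [0.5, 0.5, -0.9]
grip_width: 0.311
```

>>> {"name": "send_rows", "arguments": {"grip": [255,255,255,255,255], "offset": [[0,-20,4],[10,-32,7],[35,-32,7],[35,-32,7],[35,-32,7]], "twist": [0,0,0,0,0]}}

```text
clock: 32.67
position: [0.6001, 0.0418, 0.1759]
ee_rot: [-0.706, -0.03, 0.707, -0.031]
ft_force: [-0.4, -0.3, 0.1]
grip_width: 0.313
```

```bash
python3 -c "
from h import *
p,d,o=snap('wrist','w33.png')
cans(d,'wrist',o,guess={'can3':(.601,.044,.0205,.042)})
plan(.600,.044,.110,95)"
```

```text
can3 806 [7.265221e+02 6.010000e-01 4.400000e-02] free fit [6.018e-01 4.420e-02 1.870e-02 5.800e+02]
t=32.72 pos [0.6008 0.042  0.177 ] yaw -85.1 tilt 0.05deg | offset [67.  -2.1  0.6] twist -0.1 | grip 0.312 F [ 0.1 -0.4 -0.8]
```

View pics/w33.png

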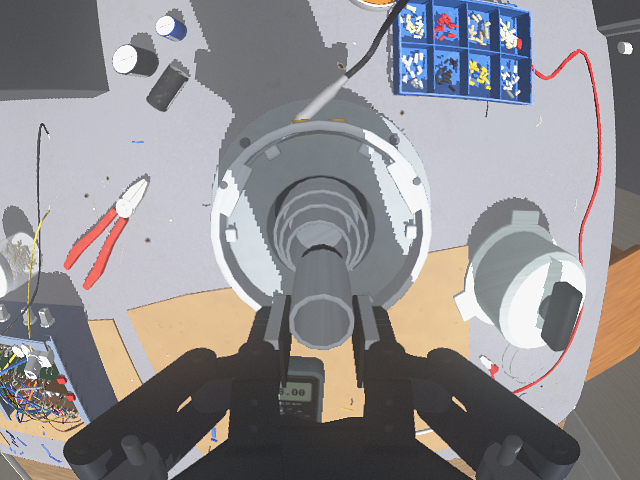

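>>> {"name": "send_rows", "arguments": {"grip": [255,255,255,255,255], "offset": [[3,-2,0.5],[12,-2,0.5],[20,-2,0.5],[27,-2,0.5],[30,-2,0.5]], "twist": [0,0,0,0,0]}}

```text
clock: 33.13
position: [0.5993, 0.0451, 0.1454]
ee_rot: [-0.706, -0.031, 0.707, -0.031]
ft_force: [0.3, -0.3, -0.6]
grip_width: 0.311
```

```bash
python3 -c "
from h import *
p,d,o=snap('wrist','w34.png')
plan(.600,.044,.110,95)"
```

```text
t=33.18 pos [0.5992 0.0452 0.1453] yaw -85.0 tilt 0.11deg | offset [35.3  1.2 -0.7] twist 0.0 | grip 0.310 F [-0.7 -0.6 -0.8]
```

View pics/w34.png

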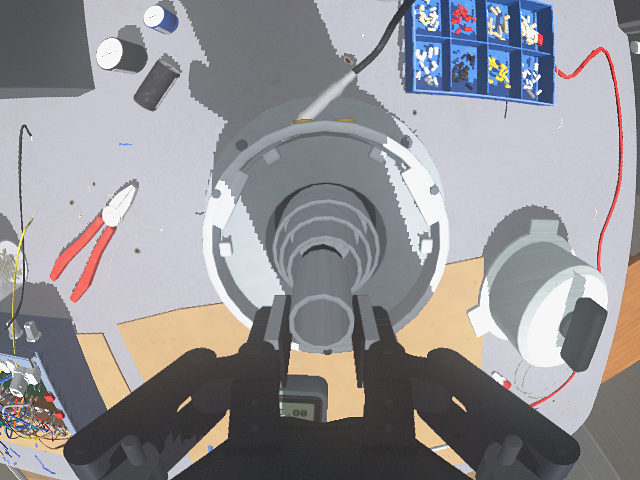

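>>> {"name": "send_rows", "arguments": {"grip": [255,255,255,255,255], "offset": [[6,1,-0.5],[14,1,-0.5],[22,1,-0.5],[29,1,-0.5],[33,1,-0.5]], "twist": [0,0,0,0,0]}}

```text
clock: 33.6
position: [0.6, 0.0444, 0.1125]
ee_rot: [-0.706, -0.031, 0.707, -0.031]
ft_force: [0.7, -0.2, -1.5]
grip_width: 0.309
```

>>> {"name": "send_rows", "arguments": {"grip": [255,255,255,255,255], "offset": [[1,0,0],[2,0,0],[2,0,0],[2,0,0],[2,0,0]], "twist": [0,0,0,0,0]}}

```text
clock: 34.02
position: [0.6006, 0.0446, 0.1123]
ee_rot: [0.707, 0.031, -0.706, 0.031]
ft_force: [0.6, -0.5, -1.1]
grip_width: 0.308
```

```bash
python3 -c "
from h import *
p,d,o=snap('wrist','w35.png')
plan(.600,.044,.110,95)"
```

```text
t=34.07 pos [0.6007 0.0445 0.1122] yaw -85.0 tilt 0.03deg | offset [2.2 0.5 0.7] twist 0.0 | grip 0.308 F [-0.5 -0.2 -1.2]
```

View pics/w35.png

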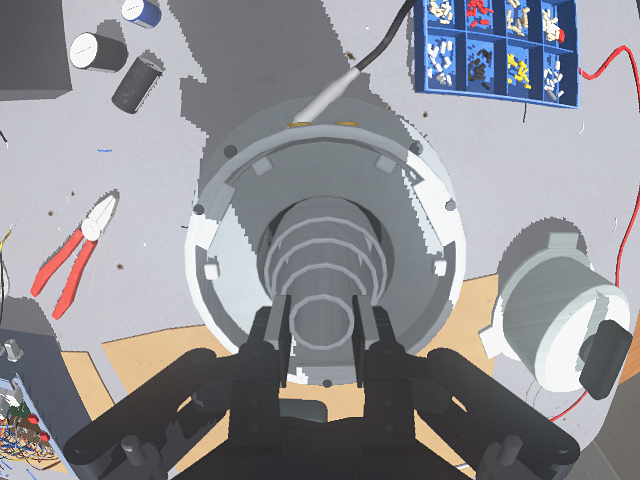

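>>> {"name": "send_rows", "arguments": {"grip": [255,255,255,255,255], "offset": [[1,0,0],[2,0,0],[2,0,0],[3,0,0],[3,0,0]], "twist": [0,0,0,0,0]}}

```text
clock: 34.48
position: [0.6008, 0.0446, 0.1094]
ee_rot: [0.707, 0.031, -0.706, 0.031]
ft_force: [-0.8, -0.8, 4.3]
grip_width: 0.307
```

>>> {"name": "send_rows", "arguments": {"grip": [130,130,130,130,130], "offset": [[0,0,0],[0,0,0],[0,0,0],[0,0,0],[-20,0,0]], "twist": [0,0,0,0,0]}}

```text
clock: 34.9
position: [0.5985, 0.0438, 0.1257]
ee_rot: [-0.705, -0.031, 0.708, -0.031]
ft_force: [0.3, -0.0, -0.1]
grip_width: 0.488
```

>>> {"name": "send_rows", "arguments": {"grip": [100,100,100,100,100], "offset": [[-40,0,0],[-80,0,0],[-80,0,0],[-80,0,0],[-80,0,0]], "twist": [0,0,0,0,0]}}

```text
clock: 35.32
position: [0.6003, 0.0443, 0.2087]
ee_rot: [-0.706, -0.031, 0.706, -0.031]
ft_force: [-0.4, -0.1, -0.0]
grip_width: 0.607
```

```bash
python3 -c "
from h import *
p,d,o=snap('wrist','w36.png')
cans(d,'wrist',o,guess={'can4':(.601,.044,.014,.058),'can3':(.600,.042,.0205,.042),'can2':(.600,.042,.027,.026),'can1':(.6,.042,.0335,.01)})
C=cloud('wrist',d,o);r=np.hypot(C[...,0]-.552,C[...,1]+.162);m=(r<.08)&(C[...,2]>.095)&(C[...,2]<.115);P=C[m];print('bar',len(P),P.min(0),P.max(0),np.median(P,0));w,V=np.linalg.eigh(np.cov(P[:,:2].T));print(np.degrees(np.arctan(V[1,1]/V[0,1])),np.sqrt(w*12))
plan(.553,-.1605,.2,95)"
```

```text
can4 728 [6.527869e+02 6.030000e-01 4.500000e-02] free fit [6.028e-01 4.520e-02 1.250e-02 5.280e+02]
can3 1232 [6.692689e+02 6.010000e-01 4.400000e-02] free fit [6.004e-01 4.390e-02 1.860e-02 7.310e+02]
can2 1385 [7.157464e+02 6.000000e-01 4.400000e-02] free fit [6.004e-01 4.360e-02 2.550e-02 7.570e+02]
can1 1619 [7.776999e+02 5.990000e-01 4.300000e-02] free fit [5.994e-01 4.280e-02 3.190e-02 8.580e+02]
bar 915 [ 0.52957784 -0.21915632  0.09500311] [ 0.58556898 -0.19722406  0.10751425] [ 0.56016262 -0.20450987  0.10440522]
6.073156033033751 [0.01539506 0.05564969]
t=35.37 pos [0.6    0.0442 0.208 ] yaw -85.0 tilt 0.08deg | offset [  8.1 199.8  64.7] twist 0.0 | grip 0.606 F [-0.5  0.  -0.1]
```

View pics/w36.png

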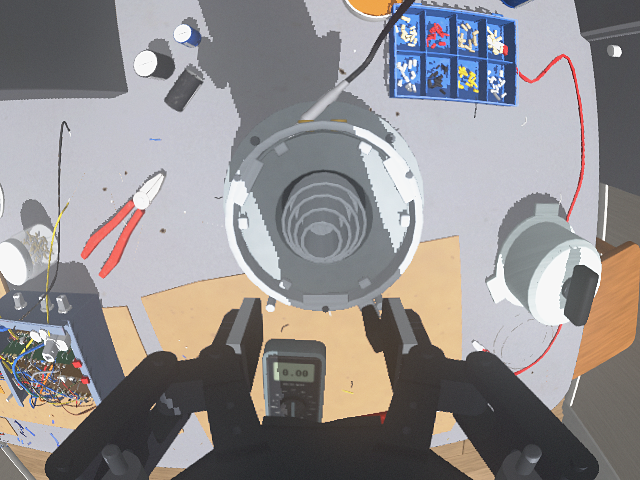

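>>> {"name": "send_rows", "arguments": {"grip": [60,60,60,60,60], "offset": [[0,40,6],[0,80,12],[0,120,18],[0,160,23],[0,200,29]], "twist": [0,0,0,0,-1]}}

```text
clock: 35.78
position: [0.5881, -0.1593, 0.2076]
ee_rot: [-0.705, -0.037, 0.707, -0.037]
ft_force: [1.0, -0.5, 1.1]
grip_width: 0.763
```

```bash
python3 -c "
from h import *
plan(.5575,-.208,.18,96)"
```

```text
t=35.78 pos [ 0.5881 -0.1593  0.2076] yaw -84.0 tilt 0.11deg | offset [27.6 45.3 35.5] twist 0.0 | grip 0.763 F [ 1.  -0.5  1.1]
```

>>> {"name": "send_rows", "arguments": {"grip": [60,60,60,60,60], "offset": [[5,30,25],[20,45,35],[27,45,35],[27,45,35],[27,45,35]], "twist": [0,0,0,0,0]}}

```text
clock: 36.2
position: [0.5588, -0.2045, 0.1811]
ee_rot: [-0.706, -0.038, 0.707, -0.037]
ft_force: [0.3, 1.0, 0.6]
grip_width: 0.766
```

```bash
python3 -c "
from h import *
p,d,o=snap('wrist','w37.png')
C=cloud('wrist',d,o);r=np.hypot(C[...,0]-.5575,C[...,1]+.208);m=(r<.04)&(C[...,2]>.098)&(C[...,2]<.115);P=C[m];print('bar',len(P),P.min(0),P.max(0),np.median(P,0));w,V=np.linalg.eigh(np.cov(P[:,:2].T));print(np.degrees(np.arctan(V[1,1]/V[0,1])),np.sqrt(w*12))
plan(.5575,-.208,.084,96)
snap('top','top37.png')"
```

```text
bar 2031 [ 0.52924038 -0.22032352  0.0981513 ] [ 0.58522261 -0.19874485  0.10762947] [ 0.56000076 -0.20924465  0.10539753]
7.553155127378493 [0.01575243 0.05466632]
t=36.25 pos [ 0.5594 -0.204   0.1818] yaw -83.8 tilt 0.06deg | offset [97.8  3.9  2.3] twist 0.2 | grip 0.766 F [ 0.1  0.6 -0.2]
```

View pics/w37.png

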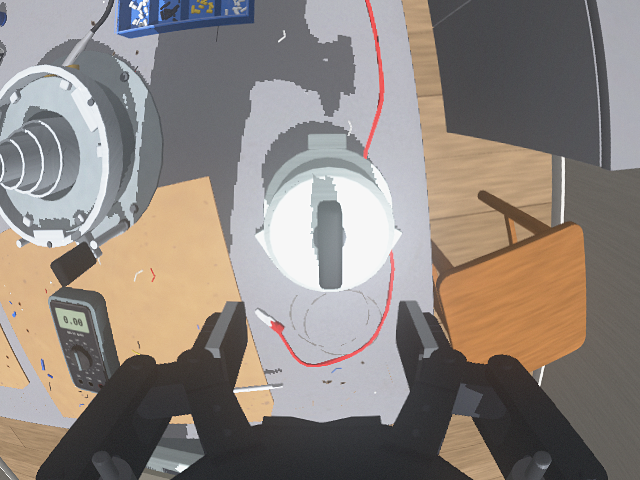

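>>> {"name": "send_rows", "arguments": {"grip": [60,60,60,60,60], "offset": [[25,5,2],[50,5,2],[75,5,2],[97,5,2],[97,5,2]], "twist": [-1.3,-1.3,-1.3,-1.3,-1.3]}}

```text
clock: 36.72
position: [0.5559, -0.2091, 0.0813]
ee_rot: [-0.704, -0.047, 0.707, -0.045]
ft_force: [-0.2, 0.4, -0.7]
grip_width: 0.764
```

>>> {"name": "send_rows", "arguments": {"grip": [255,255,255,255,255], "offset": [[0,0,0],[0,0,0],[0,0,0],[0,0,0],[0,0,0]], "twist": [0,0,0,0,0], "newtons": 60}}

```text
clock: 37.13
position: [0.5584, -0.2105, 0.0864]
ee_rot: [0.706, 0.045, -0.705, 0.046]
ft_force: [-2.1, 3.1, 7.2]
grip_width: 0.173
```

```bash
python3 -c "
from h import *
p,d,o=snap('wrist','w38.png')
C=cloud('wrist',d,o);r=np.hypot(C[...,0]-.5575,C[...,1]+.208);m=(r<.04)&(C[...,2]>.098)&(C[...,2]<.115);P=C[m];print('bar',len(P),P.min(0),P.max(0))
plan(.5575,-.208,.22,97.5)"
```

```text
bar 5998 [ 0.52932053 -0.23025671  0.0980116 ] [ 0.58547478 -0.18855507  0.1149836 ]
t=37.18 pos [ 0.5584 -0.2105  0.0865] yaw -82.6 tilt 0.11deg | offset [-133.6   -2.5    0.3] twist -0.1 | grip 0.172 F [-1.1  2.2  7.6]
```

View pics/w38.png

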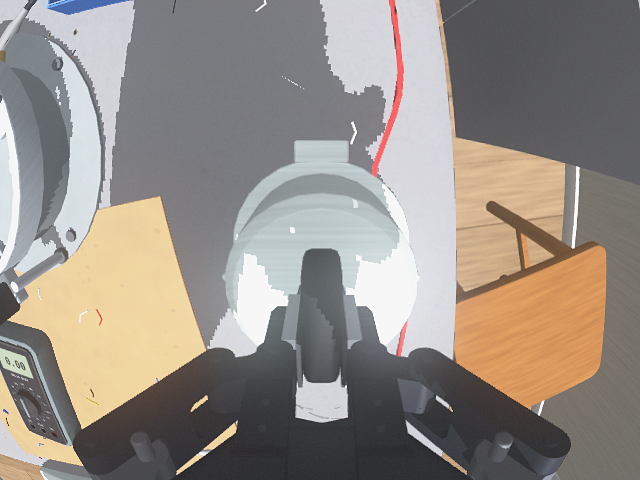

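>>> {"name": "send_rows", "arguments": {"grip": [255,255,255,255,255], "offset": [[-10,0,0],[-40,0,0],[-80,0,0],[-120,0,0],[-155,0,0]], "twist": [0,0,0,0,0]}}

```text
clock: 37.6
position: [0.5574, -0.2107, 0.2431]
ee_rot: [0.706, 0.045, -0.705, 0.046]
ft_force: [1.1, -0.3, -2.8]
grip_width: 0.171
```

```bash
python3 -c "
from h import *
plan(.601,.0425,.24,95.5)"
```

```text
t=37.60 pos [ 0.5574 -0.2107  0.2431] yaw -82.7 tilt 0.06deg | offset [   3.  -245.5  -75.6] twist 1.8 | grip 0.171 F [ 1.1 -0.3 -2.8]
```

>>> {"name": "send_rows", "arguments": {"grip": [255,255,255,255,255], "offset": [[0,-33,-10],[0,-66,-20],[0,-99,-30],[0,-132,-40],[0,-165,-50]], "twist": [0.5,1,1.4,1.8,1.8]}}

```text
clock: 38.02
position: [0.5859, -0.0395, 0.2407]
ee_rot: [0.706, 0.034, -0.706, 0.034]
ft_force: [0.9, -0.3, -3.2]
grip_width: 0.171
```

```bash
python3 -c "
from h import *
plan(.601,.0425,.24,95.5)"
```

```text
t=38.02 pos [ 0.5859 -0.0395  0.2407] yaw -84.5 tilt 0.05deg | offset [  0.6 -80.2 -22.9] twist -0.0 | grip 0.171 F [ 0.9 -0.3 -3.2]
```

>>> {"name": "send_rows", "arguments": {"grip": [255,255,255,255,255], "offset": [[0,-27,-8],[0,-54,-16],[0,-80,-23],[0,-80,-23],[0,-80,-23]], "twist": [0,0,0,0,0]}}

```text
clock: 38.43
position: [0.6009, 0.0432, 0.2405]
ee_rot: [0.706, 0.036, -0.706, 0.035]
ft_force: [0.3, -0.3, -2.1]
grip_width: 0.171
```

```bash
python3 -c "
from h import *
snap('scene','s39.png');p,d,o=snap('wrist','w39.png')
plan(.601,.0425,.17,95.5)
C=cloud('wrist',d,o)
Z=C[...,2];r=np.hypot(C[...,0]-.6,C[...,1]-.042);P=C[(abs(Z-.0733)<.004)&(r>.07)&(r<.084)]
print(len(P),np.round(fitcr(P),4))"
```

```text
t=38.53 pos [0.6012 0.0401 0.2401] yaw -84.5 tilt 0.05deg | offset [70.1 -2.5 -0. ] twist -0.0 | grip 0.172 F [-0.4 -0.9 -2.5]
2569 [6.000e-01 4.280e-02 7.570e-02 2.221e+03]
```

View pics/w39.png

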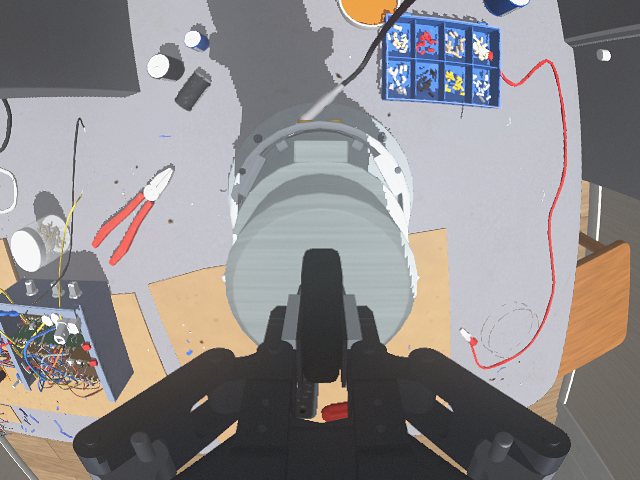

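>>> {"name": "send_rows", "arguments": {"grip": [255,255,255,255,255], "offset": [[15,-2.5,0],[35,-2.5,0],[55,-2.5,0],[70,-2.5,0],[74,-2.5,0]], "twist": [0,0,0,0,0]}}

```text
clock: 38.95
position: [0.5999, 0.0412, 0.1634]
ee_rot: [-0.705, -0.033, 0.708, -0.034]
ft_force: [0.6, -0.9, -2.9]
grip_width: 0.166
```

```bash
python3 -c "
from h import *
p,d,o=snap('wrist','w40.png')
plan(.601,.0427,.1445,95.5)"
```

```text
t=39.00 pos [0.6001 0.0416 0.1641] yaw -84.6 tilt 0.18deg | offset [19.6 -1.1 -1. ] twist -0.1 | grip 0.168 F [-0.5 -0.1 -3.1]
```

View pics/w40.png

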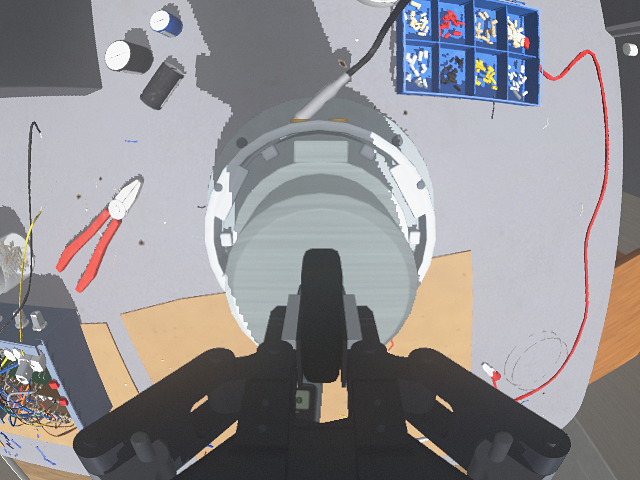

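>>> {"name": "send_rows", "arguments": {"grip": [255,255,255,255,255], "offset": [[4,-1,-1],[8,-1,-1],[12,-1,-1],[15,-1,-1],[17,-1,-1]], "twist": [0,0,0,0,0]}}

```text
clock: 39.42
position: [0.602, 0.0445, 0.1488]
ee_rot: [0.706, 0.034, -0.706, 0.034]
ft_force: [-0.5, -0.2, -2.6]
grip_width: 0.168
```

>>> {"name": "send_rows", "arguments": {"grip": [255,255,255,255,255], "offset": [[1,0,0],[2,0,0],[3,0,0],[4,0,0],[4,0,0]], "twist": [0,0,0,0,0]}}

```text
clock: 39.83
position: [0.6019, 0.0446, 0.1448]
ee_rot: [-0.706, -0.034, 0.706, -0.034]
ft_force: [0.5, -0.0, -3.5]
grip_width: 0.166
```

```bash
python3 -c "
from h import *
p,d,o=snap('wrist','w41.png')
plan(.601,.0427,.1445,95.5)"
```

```text
t=39.88 pos [0.6019 0.0446 0.1449] yaw -84.5 tilt 0.00deg | offset [0.4 1.8 1.1] twist 0.0 | grip 0.175 F [ 0.2 -0.4 -2.5]
```

View pics/w41.png

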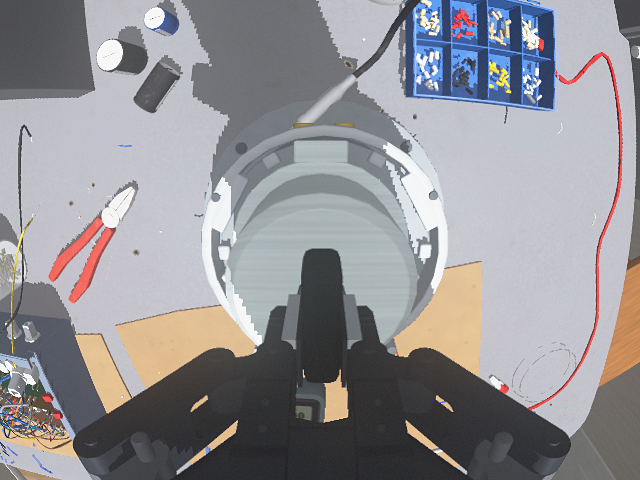

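>>> {"name": "send_rows", "arguments": {"grip": [255,255,255,255,255], "offset": [[0,1.5,0.5],[1,1.5,0.5],[2,1.5,0.5],[3,1.5,0.5],[3,1.5,0.5]], "twist": [0,0,0,0,0]}}

```text
clock: 40.3
position: [0.6014, 0.0433, 0.1443]
ee_rot: [0.706, 0.034, -0.706, 0.035]
ft_force: [-12.5, -1.4, 19.7]
grip_width: 0.17
```

>>> {"name": "send_rows", "arguments": {"grip": [255,255,255,255,255], "offset": [[0.5,0,0],[1,0,0],[1.5,0,0],[2,0,0],[2,0,0]], "twist": [0,0,0,0,0]}}

```text
clock: 40.72
position: [0.6013, 0.0433, 0.1442]
ee_rot: [0.706, 0.033, -0.706, 0.035]
ft_force: [-21.4, -4.1, 38.0]
grip_width: 0.172
```

>>> {"name": "send_rows", "arguments": {"grip": [255,255,80,80,80], "offset": [[-2,0,0],[-3,0,0],[-3,0,0],[-3,0,0],[-3,0,0]], "twist": [0,0,0,0,0]}}

```text
clock: 41.13
position: [0.6018, 0.043, 0.1429]
ee_rot: [0.706, 0.034, -0.706, 0.034]
ft_force: [-0.1, -0.5, -0.0]
grip_width: 0.589
```

>>> {"name": "send_rows", "arguments": {"grip": [80,80,80,80,80], "offset": [[0,0,0],[-30,0,0],[-65,0,0],[-65,0,0],[-65,0,0]], "twist": [0,0,0,0,0]}}

```text
clock: 41.55
position: [0.6026, 0.0435, 0.2097]
ee_rot: [0.708, 0.034, -0.705, 0.034]
ft_force: [0.4, -1.3, -0.4]
grip_width: 0.685
```

```bash
python3 -c "
from h import *
snap('scene','s42.png');p,d,o=snap('wrist','w42.png')
plan(.601,.0427,.1445,95.5)
C=cloud('wrist',d,o);X,Y,Z=C[...,0],C[...,1],C[...,2]
r=np.hypot(X-.6,Y-.0428)
for lo,hi,n,rr in [(.12,.142,'bell top',.044),(.156,.17,'bar',.035)]:
    P=C[(Z>lo)&(Z<hi)&(r<rr)]
    A=np.c_[P[:,:2]-[.6,.043],np.ones(len(P))];s=np.linalg.lstsq(A,P[:,2],rcond=None)[0];print(n,len(P),s.round(4),P.min(0).round(4),P.max(0).round(4))
P=C[(Z>.06)&(Z<.0665)&(r<.0575)&(r>.051)];A=np.c_[P[:,:2]-[.6,.043],np.ones(len(P))];print('flange',len(P),np.linalg.lstsq(A,P[:,2],rcond=None)[0].round(4))
"
```

```text
t=41.65 pos [0.6014 0.0428 0.2072] yaw -84.5 tilt 0.04deg | offset [62.7  0.1  0.4] twist 0.0 | grip 0.686 F [ 0.6  0.1 -0.9]
bell top 10826 [-0.0004  0.004   0.1309] [ 0.557  -0.0012  0.127 ] [0.644  0.0868 0.1419]
bar 2586 [-0.0181 -0.0097  0.1632] [0.5729 0.0341 0.156 ] [0.6283 0.0544 0.1656]
flange 1251 [0.002  0.0055 0.0654]
```

View pics/w42.png

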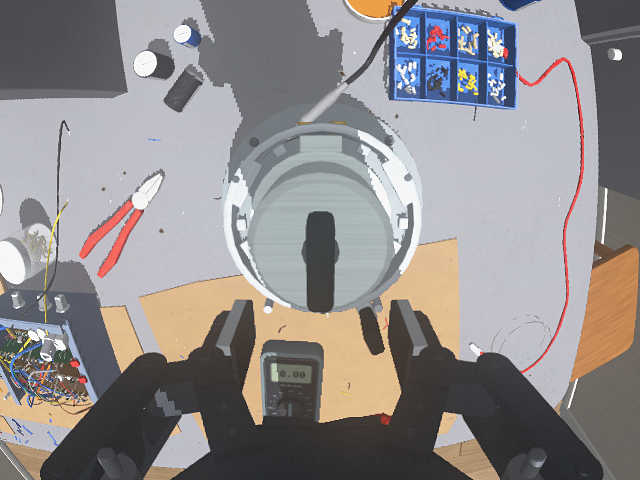

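View pics/s42.png

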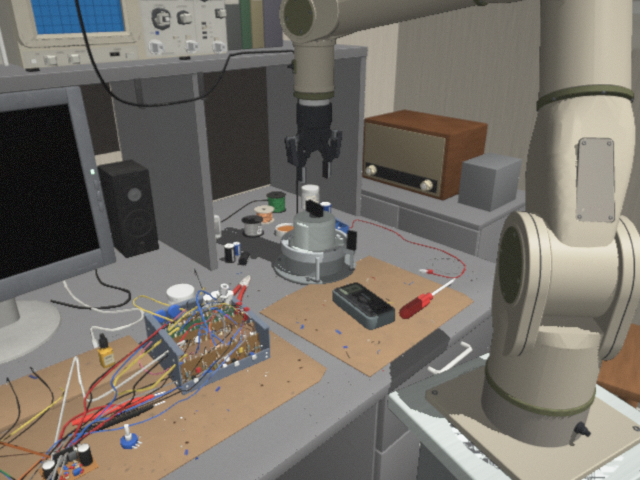

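```bash
python3 -c "
from h import *
for f in ['w5.png','w42.png']:
    z=np.load('pics/'+f+'.npz');o={'position':z['pos'],'ee_rot':z['q']};C=cloud('wrist',z['d'],o);X,Y,Z=C[...,0],C[...,1],C[...,2]
    r=np.hypot(X-.6,Y-.0428);P=C[(Z>.12)&(Z<.142)&(r<.044)];print(f,np.median(P,0),np.percentile(P[:,2],[25,50,75]))
    c=C[(abs(Z-.0733)<.004)&(r>.072)&(r<.08)];print(np.median(c[:,2]))
z=np.load('pics/w42.png.npz');o={'position':z['pos'],'ee_rot':z['q']};C=cloud('wrist',z['d'],o);X,Y,Z=C[...,0],C[...,1],C[...,2]
P=C[(Z>.104)&(Z<.12)&(X<.545)&(X>.48)&(abs(Y)<.05)];print('handle',len(P),np.median(P,0),P.min(0),P.max(0))
plan(.524,-.04,.2,95)"
```

```text
w5.png [0.60585939 0.04893394 0.13088903] [0.1304273  0.13088903 0.13134921]
0.07372228197706318
w42.png [0.60603443 0.04298532 0.13085237] [0.13040432 0.13085237 0.13129424]
0.07364321286562113
handle 423 [ 0.5215529  -0.00490629  0.11307596] [ 0.50776094 -0.01568866  0.10411542] [0.52987104 0.00373338 0.11497968]
t=41.65 pos [0.6014 0.0428 0.2072] yaw -84.5 tilt 0.04deg | offset [ 7.3 75.  85. ] twist 0.5 | grip 0.686 F [ 0.6  0.1 -0.9]
```

>>> {"name": "send_rows", "arguments": {"grip": [255,255,255,255,255], "offset": [[0,30,28],[0,55,57],[0,85,87],[0,90,88],[0,90,88]], "twist": [0,0,0,0,0], "newtons": 40}}

```text
clock: 42.07
position: [0.5209, -0.0595, 0.2066]
ee_rot: [-0.706, -0.031, 0.707, -0.032]
ft_force: [0.3, 0.8, 0.2]
grip_width: 0.004
```

```bash
python3 -c "
from h import *
plan(.518,-.048,.091,95)"
```

```text
t=42.07 pos [ 0.5209 -0.0595  0.2066] yaw -84.9 tilt 0.18deg | offset [115.6 -11.9   1.5] twist 0.1 | grip 0.004 F [0.3 0.8 0.2]
```

>>> {"name": "send_rows", "arguments": {"grip": [255,255,255,255,255], "offset": [[30,-6,1],[60,-6,1],[90,-6,1],[113,-6,1],[113,-6,1]], "twist": [0,0,0,0,0]}}

```text
clock: 42.48
position: [0.5182, -0.0479, 0.0901]
ee_rot: [-0.704, -0.036, 0.709, -0.034]
ft_force: [-0.5, -0.3, -0.3]
grip_width: -0.001
```

```bash
python3 -c "
from h import *
p,d,o=snap('wrist','w43.png')
plan(.508,.0,.091,95)"
```

```text
t=42.53 pos [ 0.5196 -0.0478  0.0928] yaw -84.4 tilt 0.29deg | offset [  1.9 -48.7   6.8] twist 0.6 | grip -0.003 F [0.3 0.5 1. ]
```

View pics/w43.png

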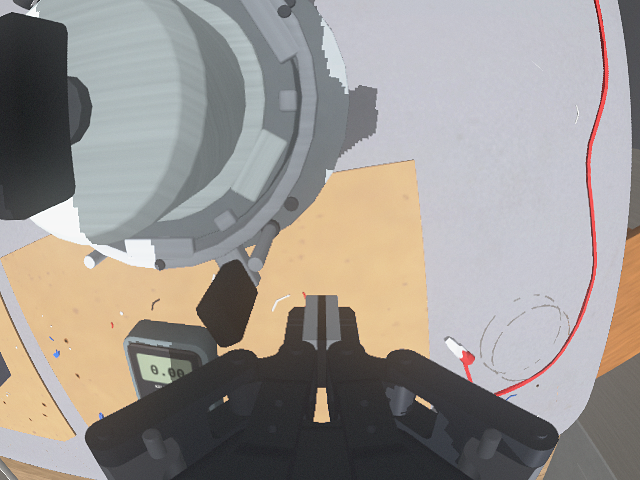

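>>> {"name": "send_rows", "arguments": {"grip": [255,255,255,255,255], "offset": [[1,-12,0],[1,-24,2],[1,-36,6],[1,-46,9],[1,-56,11]], "twist": [0,0,0,0,0]}}

```text
clock: 42.95
position: [0.5048, 0.0069, 0.095]
ee_rot: [0.707, 0.034, -0.706, 0.035]
ft_force: [1.5, -2.1, 0.1]
grip_width: 0.001
```

```bash
python3 -c "
from h import *
p,d,o=snap('wrist','w44.png')
plan(.507,.06,.091,95)"
```

```text
t=43.00 pos [0.5045 0.0092 0.095 ] yaw -84.3 tilt 0.11deg | offset [  4.1 -50.3  -7.5] twist 0.7 | grip -0.002 F [-1.1  1.3 -1.7]
```

View pics/w44.png

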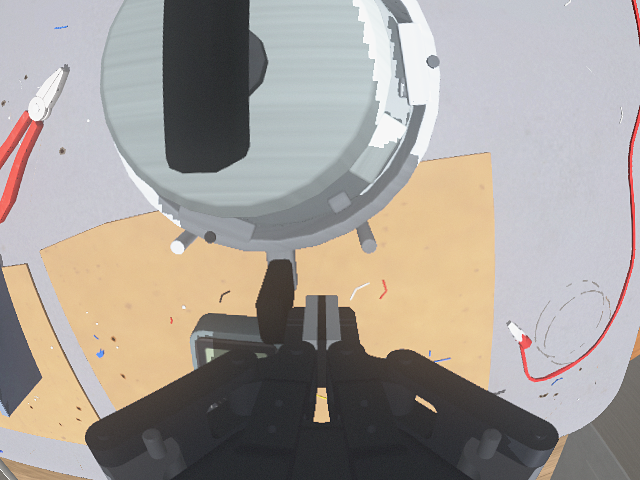

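>>> {"name": "send_rows", "arguments": {"grip": [255,255,255,255,255], "offset": [[2,-10,0],[3,-20,-1],[3,-30,-3],[3,-38,-5],[3,-44,-7]], "twist": [0,0,0,0,0]}}

```text
clock: 43.42
position: [0.5074, 0.0516, 0.0909]
ee_rot: [-0.706, -0.035, 0.706, -0.034]
ft_force: [-3.0, -2.5, 1.9]
grip_width: -0.001
```

```bash
python3 -c "
from h import *
p,d,o=snap('wrist','w45.png')
plan(.508,.062,.091,95)"
```

```text
t=43.47 pos [0.5075 0.0524 0.0909] yaw -84.4 tilt 0.05deg | offset [-0.1 -9.5 -1.4] twist 0.6 | grip 0.000 F [-2.2 -2.5  0.6]
```

View pics/w45.png

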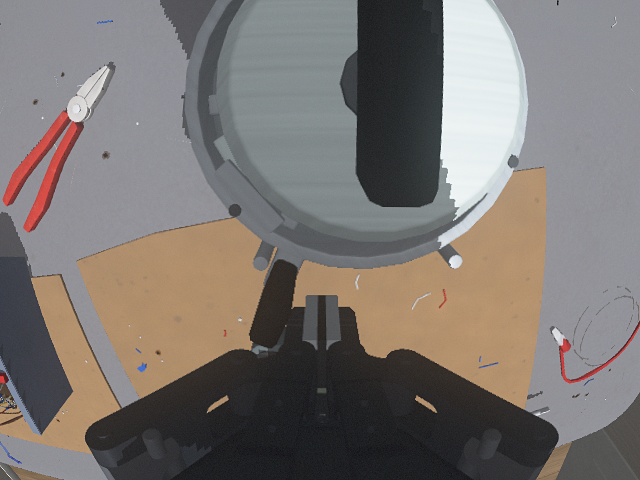

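Nearly at the stop; push the remaining few mm until force rises.

>>> {"name": "send_rows", "arguments": {"grip": [255,255,255,255,255], "offset": [[0,-3,-1],[0,-6,-2],[0,-9,-3],[0,-12,-3],[0,-12,-3]], "twist": [0,0,0,0,0]}}

```text
clock: 43.88
position: [0.5078, 0.0536, 0.0905]
ee_rot: [-0.704, -0.027, 0.709, -0.036]
ft_force: [-17.0, -32.6, 23.7]
grip_width: 0.001
```

```bash
python3 -c "
from h import *
p,d,o=snap('wrist','w46.png')
plan(.508,.062,.091,95)"
```

```text
t=43.93 pos [0.5078 0.0536 0.0905] yaw -84.9 tilt 0.79deg | offset [-0.6 -8.3 -1. ] twist 0.1 | grip -0.000 F [-17.4 -32.6  23.4]
```

View pics/w46.png

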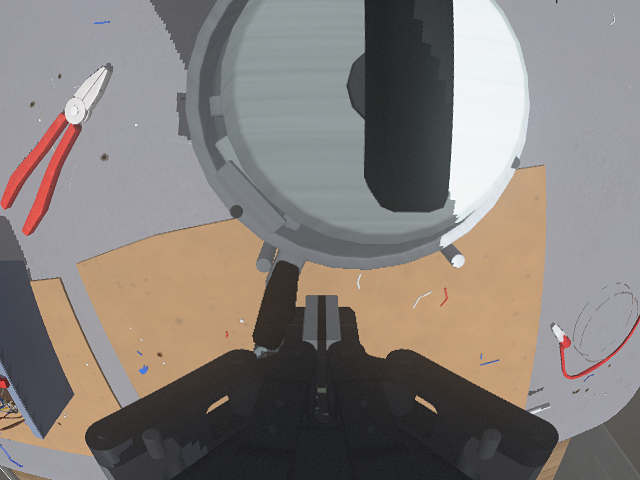

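>>> {"name": "send_rows", "arguments": {"grip": [255,255,255,255,255], "offset": [[0,15,2],[-10,35,5],[-50,35,5],[-90,35,5],[-120,35,5]], "twist": [0,0,0,0,0]}}

```text
clock: 44.35
position: [0.5084, 0.0275, 0.2136]
ee_rot: [0.707, 0.035, -0.706, 0.034]
ft_force: [1.4, 0.4, -0.2]
grip_width: -0.0
```

>>> {"name": "send_rows", "arguments": {"grip": [255,255,255,255,255], "offset": [[0,38,0],[0,76,0],[0,114,0],[0,152,0],[0,190,0]], "twist": [0,0,0,0,0]}}

```text
clock: 44.77
position: [0.5263, -0.164, 0.2111]
ee_rot: [0.707, 0.034, -0.706, 0.034]
ft_force: [0.7, 0.1, 0.0]
grip_width: -0.002
```

```bash
python3 -c "
from h import *
p,d,o=snap('wrist','w47.png');plan(.4,-.2,.2)
def rep(C,cx,cy):
    X,Y,Z=C[...,0],C[...,1],C[...,2]
    P=C[(Z>.106)&(Z<.118)&(X<.54)&(X>.47)&(Y>-.05)&(Y<.11)]
    if len(P): m=(P.min(0)+P.max(0))/2;print('handle',len(P),np.median(P,0).round(4),m.round(4),[round(np.degrees(np.arctan2(q[1]-cy,q[0]-cx)),1) for q in (np.median(P,0),m)])
    r=np.hypot(X-cx,Y-cy);B=C[(Z>.12)&(Z<.142)&(r<.044)];A=np.c_[B[:,:2]-[cx,cy],np.ones(len(B))];print('bell',len(B),np.linalg.lstsq(A,B[:,2],rcond=None)[0].round(4))
rep(cloud('wrist',d,o),.6,.0428)
p,d,o=snap('top','top47.png');rep(cloud('top',d),.6011,.045)
snap('scene','s47.png')"
```

```text
t=44.82 pos [ 0.5258 -0.1734  0.2102] yaw -85.0 tilt 0.13deg | offset [ 10.2  15.6 127.7] twist 0.0 | grip -0.006 F [-1.8 -7.9 -0.3]
handle 330 [0.5114 0.0705 0.1131] [0.5096 0.0721 0.1109] [np.float64(162.7), np.float64(162.0)]
bell 5469 [-0.0013  0.0335  0.132 ]
handle 57 [0.5105 0.0751 0.1117] [0.5111 0.0761 0.1107] [np.float64(161.6), np.float64(160.9)]
bell 1051 [0.0023 0.0046 0.1292]
```

View pics/top47.png

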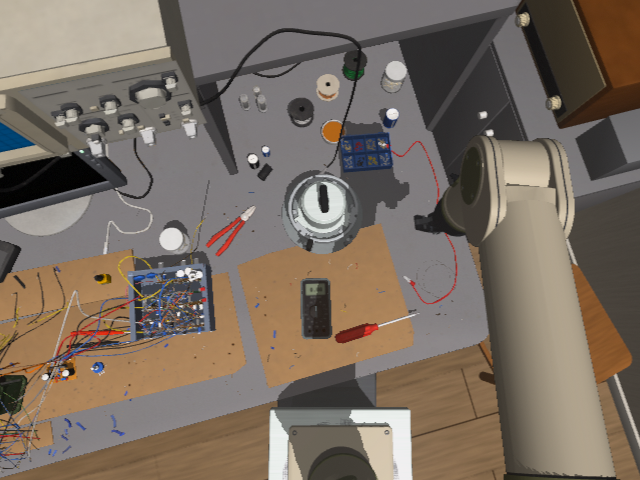

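View pics/w47.png

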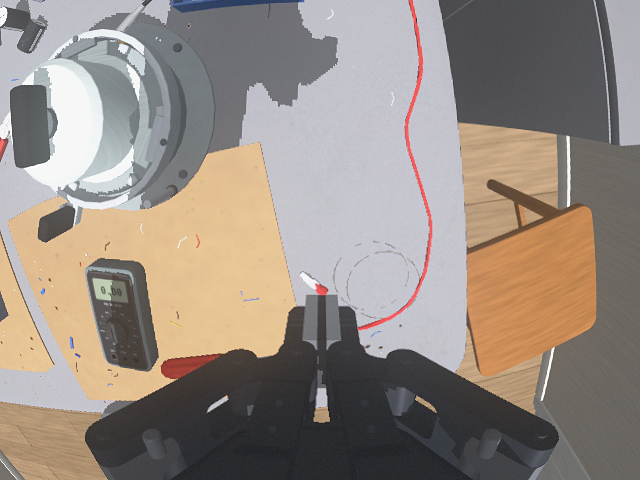

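>>> {"name": "send_rows", "arguments": {"grip": [255,255,255,255,255], "offset": [[0,0,0],[0,0,0],[0,0,0],[0,0,0],[0,0,0]], "twist": [0,0,0,0,0]}}

```text
clock: 45.33
position: [0.5262, -0.1614, 0.2111]
ee_rot: [0.706, 0.034, -0.706, 0.035]
ft_force: [0.4, -0.6, 0.6]
grip_width: -0.003
```

```bash
python3 -c "
from h import *
def f(C):
    X,Y,Z=C[...,0],C[...,1],C[...,2]
    b=C[(Z>.156)&(Z<.17)&(X>.56)&(X<.65)&(abs(Y-.04)<.05)];w,V=np.linalg.eigh(np.cov(b[:,:2].T));print(np.median(b,0).round(4),((b.min(0)+b.max(0))/2).round(4),np.degrees(np.arctan(V[1,1]/V[0,1])).round(1))
    r=np.hypot(X-.601,Y-.045);B=C[(Z>.12)&(Z<.142)&(r<.044)];print(np.median(B[:,2]).round(4))
f(cloud('top',np.load('pics/top0.png.npz')['d']));f(cloud('top',np.load('pics/top47.png.npz')['d']))
print(manip.hand_in())"
```

```text
[0.6022 0.0426 0.1616] [0.6037 0.0425 0.1613] 5.2
0.1291
[0.6014 0.0467 0.1619] [0.6011 0.0457 0.1613] 5.2
0.1292
the job is handed in; nothing more can be done
None
```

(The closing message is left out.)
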